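# Dispense a mounting plate with the pin release and set it in the cradle

## Robot

A 6-joint arm with a two-finger parallel gripper is mounted at the origin on the work surface. World frame = base frame: x ahead of the robot, y to its left, z up, the work surface at z = 0. Lengths are in m, angles in rad, forces in N, time in s.
With the tool pointing down it reaches from about 0.375 to 0.975 m from the base axis. Payload 3.8 kg.
Tool frame: the origin (TCP) lies midway between the tips of the shut fingers; the grasp point (between the pads) lies 19 mm behind it; z points along the fingers, y is the line along which they close (so a half turn about z gives the same grasp; the last joint's range is limited). The gripper opens to 85 mm and grips with 20 to 120 N. Pads are 22 mm wide; open, the fingers measure 114 mm over their backs; the gripper's body (76 mm by 85 mm) begins 54 mm behind the grasp point. The pads swing forward as they close: fully open they stand 13 mm farther back than shut.
Start: joints at [-0.037, 0.264, 1.604, -0, 1.274, -0.037], TCP at [0.675, -0, 0.231] pointing down, gripper open.
Joint ranges: [-2.63, 2.63], [-0.94, 2.18], [0.31, 2.57], [-1.31, 4.45], [0, 2.66], [-2.55, 2.55]. Speed limits (rad/s): [2.57, 2.57, 3.14, 3.14, 3.14, 3.14].

## Interface

Orientations are given as a rotation vector (axis times angle).
In Python, from workcell import bot, read_camera, camera_info, ticket gives the robot as it stands.
- The arm moves only by the tool servo_tool, never from a script. Its argument "targets" is a list of rows, each an object of numbers: "hand": the closure, from -1 (fully open) to 1 (shut); "x", "y", "z": the shift along the tool's x, y, z as a fraction of full scale; "roll": the turn about the tool's z as a fraction of full scale. In form: [{"hand": .., "x": .., "y": .., "z": .., "roll": ..}, ...]. A call has 1 to 10 rows; each row is the pose to reach, as a shift and turn from the pose commanded when the call began, along the tool's axes at that moment, turning the shorter way round; what a row does not reach only later rows make up. Full scale, the value 1, is 50 cm for a shift and 180 degrees for a turn. A row lasts 1/12 s, in which the tool goes at most 41.7 mm and 7.16 degrees, less where a joint would pass 70% of its speed; a pose out of reach is approached as far as the arm can. A call with a number of a shift or a turn outside -1 to 1 is refused whole. A call with a gripper value outside its range is refused whole. The fingers move at their own pace and stop on an object; "grip_force" is the grip in N (left out, the last holds). Time passes only in rows, so rows that repeat a pose let the fingers close. It gives the time, the measured TCP pose, the force, the opening and the grip force at its end, in the units of the state.
- bot.read_state(): the state, without advancing time (a new reading comes with each control period).
- read_camera(name): name is "scene" or "side" or "wrist"; returns the picture (480x640x3 uint8, red, green, blue); there is no depth.
- camera_info(name): a dict with "fx", "fy", "cx", "cy" (pixels), "eye" and "orientation" of the camera in the world; the wrist camera has in their place "T_tool_cam" (4x4, takes a point from camera to tool coordinates, whose origin is the TCP and whose axes are the flange's). Camera axes: x right, y down, z forward; pixel columns grow to the right and rows downward; lengths in m; the calibration is good to about 2 mm. The wrist camera is an equidistant fisheye: a pixel r from the principal point sees the ray r / f radians off the axis. A picture is of the moment at which its call begins: read the wrist's pose just before it. camera_info takes no time and is no camera call.
- ticket.finish_job(): hands the job in; it is judged then, once.
The state is a dict: "time": time; "q": joint angles; "joint_vel": joint speeds; "joint_torque": joint torques, N m; "tool_pos": TCP position; "tcp_rot": TCP orientation; "wrist_force": force on the tool from outside, world axes, zero at the start; "torque": the same for the moment, N m; "width": opening from 0.0 (shut) to 1.0 (fully open); "grip_force": force on a finger pad.
Only numpy, scipy, OpenCV 4.12 (cv2) and the standard library are available. Lean on these libraries where they do the work, as an engineer would, in place of code of your own. Each camera call takes 0.05 s, during which the arm holds its last target. There are 200 camera calls.

## Task

Take the pin tool from its wooden stand, hold down the recessed release button in the magazine's feed slide with it and push the slide fully out to its stop, so that the lowest plate comes out of the stack; then bring the slide back home until it latches, and put the tool back in its stand. Pull that plate out, so that the rest of the stack drops to the floor of the magazine, and lay it centred and flat on the bed of the cradle between its two side walls, lowered gently and not dropped. Leave everything else on the bench where it is.

Things in the scene. Friction and masses are not known exactly. Their poses are not given: they have to be found in the camera images.
- magazine: Grey steel plate magazine fixed to the bench; origin on the bench under its tower's centre, x = feed direction. In its frame (mm): base 64 wide, 14 high, x -135 to 39; open-topped tower of corner posts x -39 to 39, y -25 to 25, top z 66, inside 72 x 44; apron 34 wide, 14 high, x 39 to 82. The feed slide is behind the tower. The bench is clear for 140 beyond the apron's end.
- outlet (a point): Foot of the outlet (a low slot, free height 14, in the tower's +x face): on the apron, 14 above the bench, at the tower's outer face (x 39 in the magazine's frame); axes as the magazine's. An ejected plate slides out here onto the apron, which is narrower than the plate.
- stack_floor (a point): Centre of the tower's floor, 14 above the bench, where the lowest plate of the stack rests; axes as the magazine's.
- slide (a joint): Feed slide: dark steel carriage (34 along x, 46 wide, top 39 above the bench) whose tongue pushes plate0. 0 = home (carriage centre at x -95 in the magazine's frame), 0.036 = fully out at its stop, 36 mm along +x; plate0 then stands 29 out of the outlet. Takes 2 to 8 N, with the button held down: its latch bar catches in rack notches every 12 mm, first at home, last at fully out.
- release (a joint): Release button, Ø9, at the bottom of the carriage's recess; 0 = up (latched when in a notch), positive = pressed down, 0.007 at its stop. Spring 2.5 N at first to 6 N at the stop; the slide is free from 0.004 on. It can also stay down while the bar rides under the rack between notches.
- recess (a point): Centre of the mouth of the carriage's round recess (Ø10, upright, in the middle of the carriage top, 39 above the bench); moves with the slide, axes as the magazine's. The button's top lies 10 below the mouth. The tool's pin has 2 to spare all round and can drag the carriage either way by the recess wall while pressing.
- plate0: The lowest of four identical aluminium mounting plates stacked in the magazine, 64 (x) x 40 (y) x 10 thick, 70 g; origin at the centre of its underside. At the start its x lies along the magazine's x, on the tower's floor. This is the plate to be taken.
- plate1: Second plate from below, as plate0. When plate0 leaves and the slide is home it drops by 10 to the tower's floor.
- plate2: Third plate from below, as plate0.
- plate3: Top plate of the stack, as plate0.
- cradle: Dark steel plate cradle fixed to the bench; origin on the bench under its centre. Bed 60 long (x), 16 above the bench, between two upright side walls (along x, 4 thick, 46 apart inside, tops 40 above the bench); both ends open. The walls leave no room for fingers at a plate's long sides: it can be lowered in only held by its short ends, which overhang the bed by 2 each.
- cradle_bed (a point): Centre of the cradle's bed, 16 above the bench: the plate's underside rests here, its x along the cradle's x (either way round).
- stand: Light wooden tool stand fixed to the bench, 46 x 46 x 52 high, with an upright Ø13 hole through its middle; origin on the bench under the hole.
- pin_tool: Pin tool, 112 long, 60 g; origin at the tip of the pin, its z up the tool. Steel pin Ø6 from z 0 to 46, brass collar Ø20 from 46 to 50, round wooden handle Ø16 from 50 to 112. Starts upright in the stand, pin in the hole, collar resting on the stand's top (tip 6 above the bench).
- jar: Glass jar, Ø52 x 85; a bystander to be left alone. Origin at the centre of its underside.
- fossil: Grey-brown fossil bone, about 130 long, 52 high, lying; a bystander to be left alone. Origin at the centre of its underside.
- brush: Wooden brush, 190 long, lying; a bystander to be left alone. Origin at the centre of its underside.
- scribe: Steel air scribe pen, 130 long, lying; a bystander to be left alone. Origin at the centre of its underside.
- dish: White ceramic dish, Ø72 x 26; a bystander to be left alone. Origin at the centre of its underside.
- vial: Small capped vial, Ø26 x 55; a bystander to be left alone. Origin at the centre of its underside.
- tin: Cardboard specimen box, 90 x 65 x 30; a bystander to be left alone. Origin at the centre of its underside.
There are look-alikes about, which are no part of the job. What is shaped like the pin_tool but purple is not meant. What is shaped like the cradle but green is not meant.

How it is judged:
On the way, in this order (a step that is already met when the one before it is completed fails the run):
1. the feed slide is fully out (33 mm or more) with the release button held down (3 mm or more) (value of joint slide above 0.033 m and value of joint release above 0.003 m), for 0.2 s.
2. the feed slide is home again (within 3 mm) and latched, button up (value of joint slide below 0.003 m and value of joint release below 0.0015 m), for 0.2 s.
At the end, for the whole second after the job is handed in: plate0 at rest, flat on the cradle's bed within 6 mm lengthwise, 5 mm crosswise, 0.1 rad; other plates flat in the magazine, dropped to its floor (3 mm; 7 mm off centre); slide home within 3 mm, button up; pin tool at rest in its stand, collar down (3 mm), upright within 0.12 rad, 6 mm off centre (all of step 2 and x of plate0 in the frame of cradle_bed between -0.006 and 0.006 m and y of plate0 in the frame of cradle_bed between -0.005 and 0.005 m and z of plate0 in the frame of cradle_bed between -0.003 and 0.003 m and angle between the x axis of plate0 and the x axis of cradle, either way round below 0.1 rad and angle between each of plate0, plate1, plate2, plate3's own z axis and vertical below 0.06 rad and linear speed of each of plate0, pin_tool below 0.02 m/s and horizontal distance between each of plate1, plate2, plate3 and stack_floor below 0.007 m and z of plate1 in the frame of stack_floor below 0.003 m and z of plate2 in the frame of stack_floor below 0.013 m and z of plate3 in the frame of stack_floor below 0.023 m and horizontal distance between pin_tool and stand below 0.006 m and z of pin_tool in the frame of stand below 0.009 m and angle between pin_tool's own z axis and vertical below 0.12 rad); the robot touches nothing.
It fails at once if a bystander is moved by more than 25 mm (distance of any of jar, fossil, brush, scribe, dish, vial, tin from where it was at the start of the episode above 0.025 m).
It fails at once if the plate is dropped into the cradle (falls untouched faster than 0.4 m/s there) (horizontal distance between plate0 and cradle_bed below 0.05 m and linear speed of plate0 above 0.4 m/s and contact force between the fingers and plate0 below 0.01 N).
It also fails if it takes over 72 s, if anything falls off the work surface, if the arm or the gripper's body presses on something with over 40 N, if the wrist force passes 120 N, or if a joint passes its speed limit or range.

## Working session

There is one attempt and no reset: what is moved stays moved. The work goes in short steps, Python scripts to look and compute and a tool call to move; the robot and the scene stay as the last step left them, time stands still between calls to the robot, and variables do not carry over. Pictures are saved under pics/ and viewed, at most 10 in all, crops included, and the job is handed in when it is done.

Besides the shell and the picture viewer there is one more tool, called after "Call:" by a JSON object that holds its "method" and its "body", one argument or row to a line. servo_tool: Moves the arm, as the interface text tells. Its arguments: {"type":"object","properties":{"targets":{"type":"array"},"grip_force":{"type":"number"}},"required":["targets"]}

```bash
mkdir -p pics; ls
python3 - <<'E'
from workcell import bot, read_camera, camera_info
import cv2,numpy as np
print(bot.read_state())
ims=[]
for n in ("scene","side","wrist"):
    im=read_camera(n); cv2.imwrite(f"pics/{n}0.png",im[:,:,::-1]); print(n,camera_info(n))
E
```

```text
pics
{'time': 0.0, 'q': array([-3.68880090e-02,  2.64782171e-01,  1.60538922e+00,  4.76431065e-06,
        1.27367969e+00, -3.68976731e-02]), 'joint_vel': array([ 8.33422570e-05, -1.18219436e-03,  1.15146554e-03,  1.69525003e-03,
       -1.41876275e-03,  3.71894238e-04]), 'joint_torque': array([ 6.10465631e-04, -5.15121067e+01, -3.67308676e+01, -4.07824507e-05,
        1.31324201e-02,  1.46811578e-05]), 'tool_pos': array([6.74267722e-01, 3.48542927e-05, 2.29934245e-01]), 'tcp_rot': array([-2.22025935, -2.2202777 ,  0.00240774]), 'wrist_force': array([-0.83188405,  0.00773239, -0.85024618]), 'torque': array([-0.01206241,  0.00534946,  0.00879723]), 'grip_force': 0.0, 'width': 1.001469589657827}
scene {'fx': 501.8956848256058, 'fy': 501.8956848256058, 'cx': 319.25950833784316, 'cy': 243.64414816390388, 'eye': array([ 1.01775552, -0.63060658,  0.69305636]), 'orientation': array([-2.12634817, -0.63645252,  0.30662875])}
side {'fx': 534.5882539717805, 'fy': 534.5882539717805, 'cx': 322.3088688715559, 'cy': 245.7065830141172, 'eye': array([-0.08386388, -0.55928456,  0.9842075 ]), 'orientation': array([-2.19722074,  0.94783734, -0.37256337])}
wrist {'fx': 371.64829954431775, 'fy': 371.64829954431775, 'cx': 316.9236639183674, 'cy': 237.63157983491774, 'T_tool_cam': array([[-2.72739682e-04, -9.59353227e-01, -2.82207924e-01,
         7.07621167e-02],
       [ 9.99999963e-01, -2.66449051e-04, -6.06677327e-05,
         4.43444362e-04],
       [-1.69922485e-05, -2.82207930e-01,  9.59353263e-01,
        -1.42232144e-01],
       [ 0.00000000e+00,  0.00000000e+00,  0.00000000e+00,
         1.00000000e+00]])}
```

View pics/scene0.png

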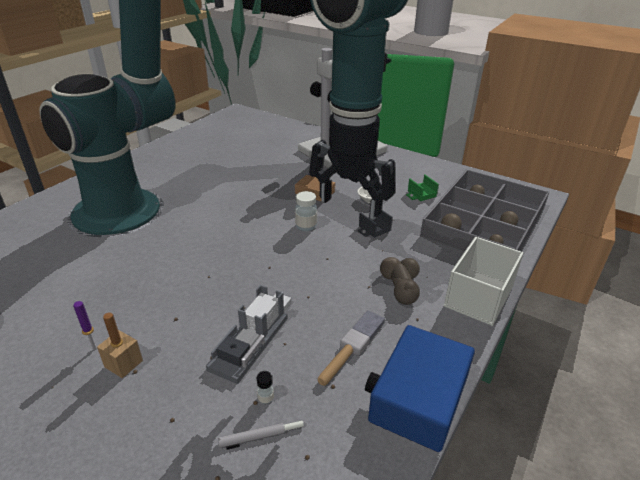

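View pics/side0.png

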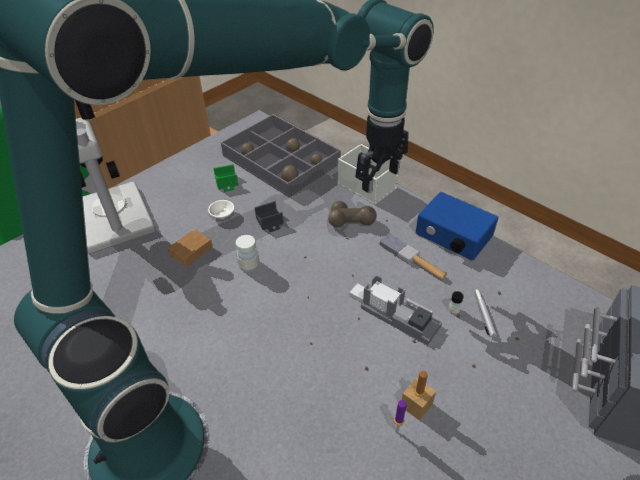

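The scene view shows the stand and tool at about (119,350) with the handle top at (110,317), the magazine from (225,365) to (290,298), and the dark cradle at (375,222). In the side view the stand is at (419,398), the magazine at (400,308) and the cradle at (268,216). I'll triangulate these roughly first, then look from the wrist camera.

```bash
cat > h.py <<'E'
import numpy as np, cv2
from scipy.spatial.transform import Rotation as R
from workcell import bot, read_camera, camera_info
def ray(n,u,v,st=None):
    c=camera_info(n)
    a=np.array([(u-c['cx'])/c['fx'],(v-c['cy'])/c['fy']])
    if n!='wrist':
        d=np.array([*a,1.]); return c['eye'],R.from_rotvec(c['orientation']).apply(d/np.linalg.norm(d))
    t=np.linalg.norm(a)+1e-12; d=np.array([*(a/t*np.sin(t)),np.cos(t)])
    st=st or bot.read_state(); T=c['T_tool_cam']; Q=R.from_rotvec(st['tcp_rot'])
    return st['tool_pos']+Q.apply(T[:3,3]),Q.apply(T[:3,:3]@d)
def onz(n,u,v,z,st=None):
    o,d=ray(n,u,v,st); return o+d*(z-o[2])/d[2]
def tri(*rs):
    A=sum(np.eye(3)-np.outer(d,d) for o,d in rs); b=sum((np.eye(3)-np.outer(d,d))@o for o,d in rs)
    p=np.linalg.solve(A,b); return p,[np.linalg.norm(np.cross(p-o,d)) for o,d in rs]
def proj(p,st):
    "world point -> wrist pixel"
    c=camera_info('wrist'); T=c['T_tool_cam']; Q=R.from_rotvec(st['tcp_rot'])
    x=T[:3,:3].T@(Q.inv().apply(np.array(p)-st['tool_pos'])-T[:3,3])
    t=np.arctan2(np.hypot(x[0],x[1]),x[2]); k=t/np.hypot(x[0],x[1])
    return c['cx']+c['fx']*k*x[0],c['cy']+c['fy']*k*x[1]
E
python3 - <<'E'
from h import *
np.set_printoptions(precision=4,suppress=True)
for k,s,d in [("handle top",(110,317),(423,374)),("recess",(235,347),(423,317)),("plates top",(263,308),(383,294)),("cradle",(375,222),(268,214)),("purple top",(80,304),(402,404)),("vial top",(264,378),(457,296)),("jar",(305,198),(245,241))]:
    print(k,*tri(ray('scene',*s),ray('side',*d)))
# crop collage
a=cv2.imread('pics/scene0.png');b=cv2.imread('pics/side0.png')
f=lambda im,x,y:cv2.resize(im[y:y+75,x:x+100],(400,300),interpolation=cv2.INTER_CUBIC)
cv2.imwrite('pics/col.png',np.vstack([np.hstack([f(a,200,290),f(b,345,270)]),np.hstack([f(a,330,180),f(b,220,180)])]))
E
```

```text
handle top [ 0.419  -0.3202  0.1113] [np.float64(0.0012091046802681592), np.float64(0.0012091046802680304)]
recess [ 0.5799 -0.2121  0.036 ] [np.float64(0.004014312571583529), np.float64(0.0040143125715835235)]
plates top [ 0.5649 -0.1123  0.0432] [np.float64(0.0018239314434442854), np.float64(0.0018239314434441796)]
cradle [0.586  0.3003 0.0179] [np.float64(0.0013343771675747046), np.float64(0.0013343771675746923)]
purple top [ 0.347  -0.3265  0.1065] [np.float64(0.00241218120416258), np.float64(0.0024121812041626336)]
vial top [ 0.669  -0.2408  0.0487] [np.float64(0.0007897572762667833), np.float64(0.0007897572762667608)]
jar [0.4398 0.2136 0.0796] [np.float64(0.0015000351785673422), np.float64(0.0015000351785673324)]
```

View pics/col.png

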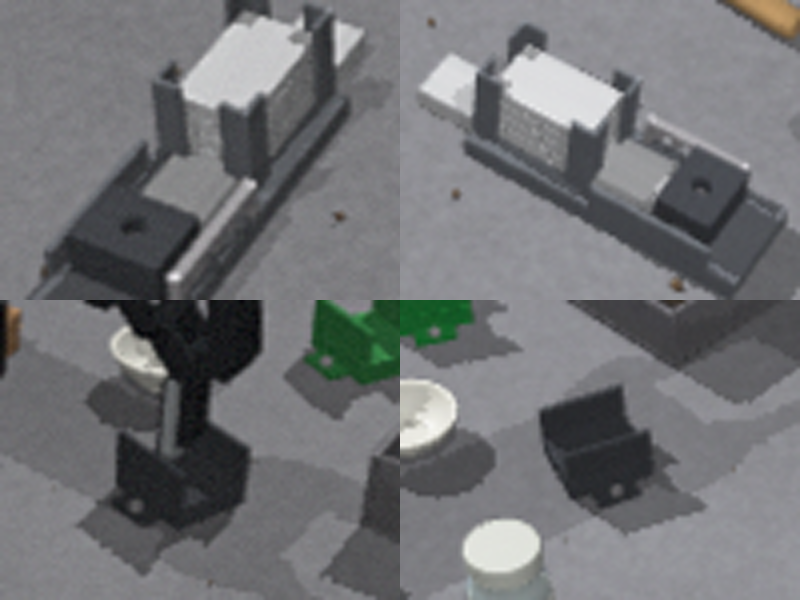

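The collage shows the recess at about scene (233,346) and side (421,316). The feed direction is roughly +y, and the cradle is empty with its axis diagonal. Next I'll move to a viewing pose, turned so that the fingers close along the feed direction.

Call:
{"method": "servo_tool", "body": {
  "targets": [
    {"hand": -1,"x": -0.44,"y": -0.38,"z": -0.04,"roll": 0.35},
    {"hand": -1,"x": -0.44,"y": -0.38,"z": -0.04,"roll": 0.35},
    {"hand": -1,"x": -0.44,"y": -0.38,"z": -0.04,"roll": 0.35},
    {"hand": -1,"x": -0.44,"y": -0.38,"z": -0.04,"roll": 0.35},
    {"hand": -1,"x": -0.44,"y": -0.38,"z": -0.04,"roll": 0.35},
    {"hand": -1,"x": -0.44,"y": -0.38,"z": -0.04,"roll": 0.35},
    {"hand": -1,"x": -0.44,"y": -0.38,"z": -0.04,"roll": 0.35},
    {"hand": -1,"x": -0.44,"y": -0.38,"z": -0.04,"roll": 0.35},
    {"hand": -1,"x": -0.44,"y": -0.38,"z": -0.04,"roll": 0.35},
    {"hand": -1,"x": -0.44,"y": -0.38,"z": -0.04,"roll": 0.35}
  ]
}}

```text
time: 0.98
tool_pos: [0.4841, -0.2208, 0.2512]
tcp_rot: [-3.056, -0.726, 0.0]
wrist_force: [-0.5, -0.4, 0.8]
width: 0.999
grip_force: 0.0
```

Call:
{"method": "servo_tool", "body": {
  "targets": [
    {"hand": -1,"x": 0,"y": 0,"z": 0,"roll": 0.1},
    {"hand": -1,"x": 0,"y": 0,"z": 0,"roll": 0.1},
    {"hand": -1,"x": 0,"y": 0,"z": 0,"roll": 0.1},
    {"hand": -1,"x": 0,"y": 0,"z": 0,"roll": 0.1},
    {"hand": -1,"x": 0,"y": 0,"z": 0,"roll": 0.1}
  ]
}}

```text
time: 1.4
tool_pos: [0.4851, -0.2196, 0.251]
tcp_rot: [-3.131, -0.254, 0.001]
wrist_force: [-0.0, 0.6, 0.1]
width: 0.996
grip_force: 0.0
```

Run:
```python
from h import *
st=bot.read_state(); im=read_camera('wrist'); cv2.imwrite('pics/w1.png',im[:,:,::-1])
np.save('w1.npy',np.r_[st['tool_pos'],st['tcp_rot']]); print(st['time'],st['tool_pos'],R.from_rotvec(st['tcp_rot']).as_matrix().round(3))
im=read_camera('side'); cv2.imwrite('pics/s1.png',im[:,:,::-1])
im=read_camera('scene'); cv2.imwrite('pics/c1.png',im[:,:,::-1])
```

```text
1.4 [ 0.48509897 -0.21955976  0.2509801 ] [[ 0.987  0.161 -0.001]
 [ 0.161 -0.987  0.   ]
 [-0.    -0.    -1.   ]]
```

View pics/w1.png

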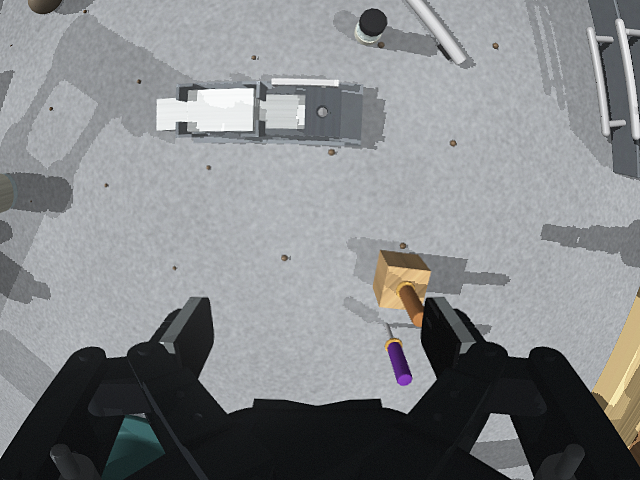

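The wrist view shows the recess at (322,112), the white stack top at about (228,110), and the stand top at about (403,278). The handle top is near (417,321) and the purple decoy is at (400,365). I'll measure these with masks.

Run:
```python
from h import *
np.set_printoptions(precision=4,suppress=True)
a=np.load('w1.npy'); st=dict(tool_pos=a[:3],tcp_rot=a[3:])
im=cv2.imread('pics/w1.png'); hsv=cv2.cvtColor(im,cv2.COLOR_BGR2HSV); g=cv2.cvtColor(im,cv2.COLOR_BGR2GRAY)
W=lambda u,v,z:onz('wrist',u,v,z,st)
def rect(mask,z,roi):
    x0,y0,x1,y1=roi; m=np.zeros_like(mask); m[y0:y1,x0:x1]=mask[y0:y1,x0:x1]
    c=max(cv2.findContours(m,0,cv2.CHAIN_APPROX_NONE)[0],key=cv2.contourArea)
    p=np.array([W(*q,z)[:2] for q in c[:,0]]); r=cv2.minAreaRect((p*1000).astype(np.float32)); return r, c[:,0].min(0),c[:,0].max(0)
print('plates', rect(((g>215)*255).astype(np.uint8),.054,(195,80,256,140)))
for v in (230,240,248): print(v, rect(((g>v)*255).astype(np.uint8),.054,(150,80,260,140)))
# recess: dark blob in carriage
sub=g[100:125,308:338]; print(sub[::2,::2])
print('recess',W(322,112,.039))
# stand
m=((hsv[...,0]>8)&(hsv[...,0]<22)&(hsv[...,1]>90)&(hsv[...,2]>190)).astype(np.uint8)*255
print('stand top', rect(m,.052,(360,235,440,320)))
h=((hsv[...,0]<14)&(hsv[...,1]>120)&(hsv[...,2]<190)&(hsv[...,2]>40)).astype(np.uint8)*255
m2=np.zeros_like(h); m2[270:335,395:428]=h[270:335,395:428]
c=max(cv2.findContours(m2,0,1)[0],key=cv2.contourArea); print('handle',cv2.minAreaRect(c))
for z in(.118,): print(W(417,321,z))
f=lambda im,x,y:cv2.resize(im[y:y+75,x:x+100],(400,300),interpolation=cv2.INTER_CUBIC)
s=cv2.imread('pics/s1.png');q=cv2.imread('pics/c1.png')
cv2.imwrite('pics/col2.png',np.vstack([np.hstack([f(im,150,75),f(im,270,75)]),np.hstack([f(im,355,250),f(q,330,180)])]))
```

```text
plates (((565.035888671875, -120.6309814453125), (39.11056137084961, 55.237308502197266), 6.854017734527588), array([195,  88], dtype=int32), array([253, 130], dtype=int32))
230 (((562.4667358398438, -101.02197265625), (39.10701370239258, 94.25861358642578), 7.177839279174805), array([157,  88], dtype=int32), array([252, 130], dtype=int32))
240 (((575.0469970703125, -120.39905548095703), (17.95977020263672, 52.22230911254883), 5.735679626464844), array([198,  89], dtype=int32), array([252, 108], dtype=int32))
248 (((575.0421752929688, -120.37529754638672), (17.946928024291992, 52.16823196411133), 5.755923748016357), array([198,  89], dtype=int32), array([252, 108], dtype=int32))
[[ 97  98  97  95  99 102  97  94  96 102 102  96 101  95 100]
 [100  97 100  95  99 100  98  94  95  97  98  99  98  96  97]
 [ 97  97  98  94  99 103 100  98 100  98  98  96  97  98  97]
 [ 98  99  98  96 100  83  65  60  74  87  99  98  99  95 100]
 [ 99  96  95  95  88  55 148 171 139  46  96 101  97  95  98]
 [ 97  96  97  94  75 123 178 165 141 147  97  98  98  97  97]
 [ 96  95  99  95  72 146 166 160 133 140 100  71  98  97  99]
 [ 98  92 101  94  84 103 173 161 135 122  98  97  97  97  98]
 [ 97  93  96  94 100  76  95 138  98  91  99 100  94  96  98]
 [ 97  95  96  94  98 100  89  84  91  99  99 100  96  95  98]
 [ 95  97  95  96  99 101  96  92  96 100  98  97  94  97  98]
 [ 96  94  98  96  97 100  96  96  95 101  99  98  95  97  98]
 [ 96  94  95  96 100  98  98  93  98  98  99  97  95  93  97]]
recess [ 0.5753 -0.2107  0.039 ]
stand top (((417.8058776855469, -322.37896728515625), (45.601253509521484, 45.9461784362793), 1.7229365110397339), array([379, 266], dtype=int32), array([430, 308], dtype=int32))
handle ((411.3829040527344, 301.7463073730469), (34.781829833984375, 15.574995040893555), 65.224853515625)
[ 0.4162 -0.3195  0.118 ]
```

View pics/col2.png

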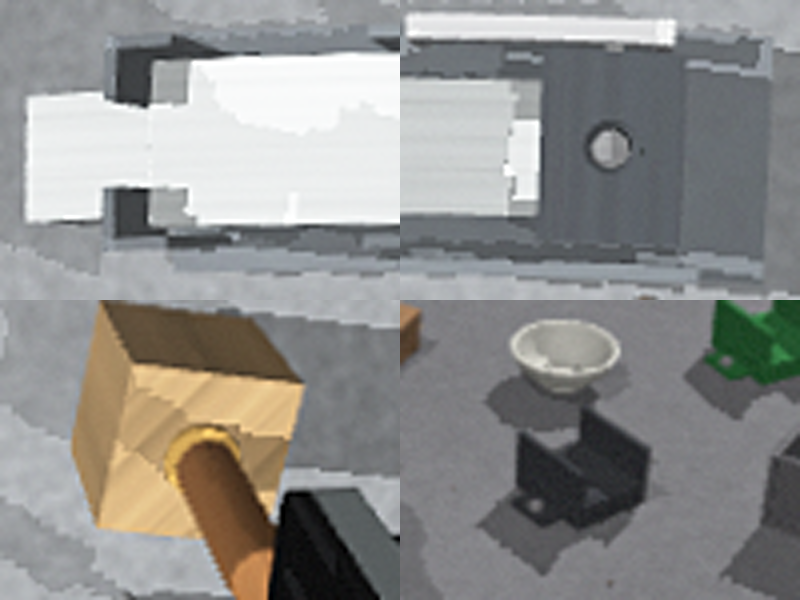

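The stand top measures 45.6 x 45.9 mm centred at (0.418, -0.322), which matches its real size. The recess is at (0.575, -0.211) and the feed yaw is about 97°. Now I'll go for the tool.

Call:
{"method": "servo_tool", "body": {
  "targets": [
    {"hand": -1,"x": -0.165,"y": 0.181,"z": 0,"roll": 0.013},
    {"hand": -1,"x": -0.165,"y": 0.181,"z": 0,"roll": 0.013},
    {"hand": -1,"x": -0.165,"y": 0.181,"z": 0,"roll": 0.013},
    {"hand": -1,"x": -0.165,"y": 0.181,"z": 0.05,"roll": 0.013},
    {"hand": -1,"x": -0.165,"y": 0.181,"z": 0.12,"roll": 0.013},
    {"hand": -1,"x": -0.165,"y": 0.181,"z": 0.2,"roll": 0.013},
    {"hand": -1,"x": -0.165,"y": 0.181,"z": 0.28,"roll": 0.013},
    {"hand": -1,"x": -0.165,"y": 0.181,"z": 0.33,"roll": 0.013},
    {"hand": -1,"x": -0.165,"y": 0.181,"z": 0.358,"roll": 0.013},
    {"hand": -1,"x": -0.165,"y": 0.181,"z": 0.358,"roll": 0.013}
  ]
}}

```text
time: 2.38
tool_pos: [0.4147, -0.3198, 0.0678]
tcp_rot: [-3.13, -0.184, 0.01]
wrist_force: [0.3, 0.8, -0.5]
width: 1.0
grip_force: 0.0
```

Call:
{"method": "servo_tool", "body": {
  "targets": [
    {"hand": 1,"x": 0,"y": 0,"z": 0,"roll": 0},
    {"hand": 1,"x": 0,"y": 0,"z": 0,"roll": 0},
    {"hand": 1,"x": 0,"y": 0,"z": 0,"roll": 0},
    {"hand": 1,"x": 0,"y": 0,"z": 0,"roll": 0},
    {"hand": 1,"x": 0,"y": 0,"z": 0,"roll": 0},
    {"hand": 1,"x": 0,"y": 0,"z": 0,"roll": 0},
    {"hand": 1,"x": 0,"y": 0,"z": 0,"roll": 0},
    {"hand": 1,"x": 0,"y": 0,"z": 0,"roll": 0},
    {"hand": 1,"x": 0,"y": 0,"z": 0,"roll": 0}
  ],
  "grip_force": 70
}}

```text
time: 3.13
tool_pos: [0.4184, -0.3228, 0.0735]
tcp_rot: [3.135, 0.183, 0.002]
wrist_force: [-0.4, 1.0, 5.5]
width: 0.169
grip_force: 68.1
```

Run:
```python
from h import *
s=bot.read_state(); print(s['time'],s['tool_pos'],R.from_rotvec(s['tcp_rot']).as_matrix().round(3),s['width'],s['grip_force'],s['wrist_force'],s['torque'])
```

```text
3.1333 [ 0.41838361 -0.32280399  0.07347373] [[ 0.993  0.116  0.001]
 [ 0.116 -0.993 -0.001]
 [ 0.001  0.001 -1.   ]] 0.1692462910496348 68.06971192359924 [-0.40213493  1.0074699   5.54608129] [ 0.13844811  0.15360649 -0.01100818]
```

Call:
{"method": "servo_tool", "body": {
  "targets": [
    {"hand": 1,"x": 0,"y": 0,"z": -0.04,"roll": 0},
    {"hand": 1,"x": 0,"y": 0,"z": -0.1,"roll": 0},
    {"hand": 1,"x": 0,"y": 0,"z": -0.17,"roll": 0},
    {"hand": 1,"x": 0,"y": 0,"z": -0.2,"roll": 0},
    {"hand": 1,"x": 0.08,"y": -0.044,"z": -0.2,"roll": 0},
    {"hand": 1,"x": 0.16,"y": -0.088,"z": -0.2,"roll": 0},
    {"hand": 1,"x": 0.24,"y": -0.132,"z": -0.18,"roll": 0},
    {"hand": 1,"x": 0.3,"y": -0.165,"z": -0.14,"roll": 0},
    {"hand": 1,"x": 0.338,"y": -0.186,"z": -0.11,"roll": 0},
    {"hand": 1,"x": 0.338,"y": -0.186,"z": -0.11,"roll": 0}
  ]
}}

```text
time: 3.97
tool_pos: [0.5762, -0.2058, 0.1226]
tcp_rot: [-3.132, -0.188, 0.006]
wrist_force: [-0.2, 0.7, -0.5]
width: 0.167
grip_force: 68.5
```

Call:
{"method": "servo_tool", "body": {
  "targets": [
    {"hand": 1,"x": 0,"y": 0,"z": 0,"roll": 0},
    {"hand": 1,"x": 0,"y": 0,"z": 0,"roll": 0},
    {"hand": 1,"x": 0,"y": 0,"z": 0,"roll": 0}
  ]
}}

```text
time: 4.22
tool_pos: [0.5742, -0.2112, 0.1278]
tcp_rot: [3.136, 0.181, 0.0]
wrist_force: [-0.3, -0.5, -1.0]
width: 0.167
grip_force: 68.5
```

Run:
```python
from h import *
np.set_printoptions(precision=4,suppress=True)
s=bot.read_state(); print(s['time'],s['tool_pos'],R.from_rotvec(s['tcp_rot']).as_matrix().round(3),s['wrist_force'])
ims={}
for n in('wrist','scene','side'): ims[n]=read_camera(n)[:,:,::-1]; cv2.imwrite(f'pics/{n}2.png',ims[n])
tip=s['tool_pos']+[0,0,-.0675]; print(tip,proj(tip,s),proj([.5753,-.2107,.039],s))
f=lambda im,x,y:cv2.resize(im[y:y+75,x:x+100],(400,300),interpolation=cv2.INTER_CUBIC)
u,v=map(int,proj(tip,s))
print(u-50,v-40)
cv2.imwrite('pics/col3.png',np.vstack([np.hstack([f(ims['wrist'],u-50,v-40),f(ims['scene'],185,300)]),np.hstack([f(ims['side'],375,260),f(ims['wrist'],u-50,v-115)])]))
```

```text
4.2167 [ 0.5742 -0.2112  0.1278] [[ 0.993  0.115  0.   ]
 [ 0.115 -0.993 -0.001]
 [ 0.     0.001 -1.   ]] [-0.2506 -0.487  -1.0106]
[ 0.5742 -0.2112  0.0603] (np.float64(315.24251258614987), np.float64(254.31223096219554)) (np.float64(314.81194428612827), np.float64(242.0281278942255))
265 214
```

View pics/col3.png

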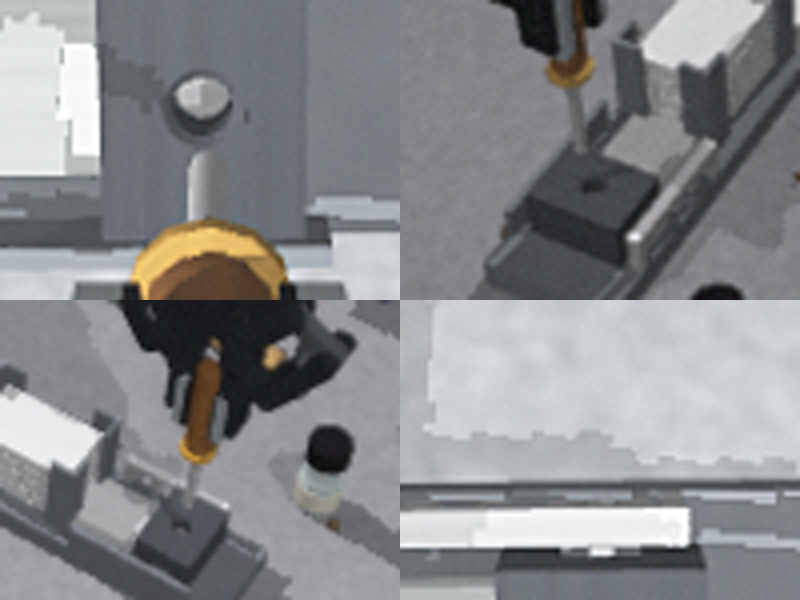

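The wrist crop shows the recess mouth centre at pixel (314.5,240.5) and the pin tip centre near (316.7,255.3). The tip is well aligned but the offset still needs computing.

Run:
```python
from h import *
np.set_printoptions(precision=4,suppress=True)
s=bot.read_state(); Q=R.from_rotvec(s['tcp_rot'])
a=onz('wrist',316.7,255.3,.0603,s); b=onz('wrist',314.5,240.5,.039,s)
print(a,b,'tool delta',Q.inv().apply(b-a), s['tool_pos'])
im=cv2.imread('pics/wrist2.png'); g=cv2.cvtColor(im,6)
print(g[228:256,300:332:2]); print(g[256:272:4,306:328])
```

```text
[ 0.5738 -0.2125  0.0603] [ 0.5765 -0.2107  0.039 ] tool delta [ 0.0028 -0.0014  0.0213] [ 0.5745 -0.2115  0.1284]
[[115 112 114 115 117 118 113 111 111 115 115 117 117 115 114 115]
 [119 115 116 117 118 116 113 114 113 114 115 117 115 115 117 114]
 [108 105 115 116 116 118 115 115 114 117 117 116 117 115 116 111]
 [ 97  96 111 116 117 117 106 100 102 110 118 117 116 117 113 114]
 [ 96  96 116 115 117 109  86  90  95  98 110 117 115 114 114 111]
 [100  94 111 114 116  83  91 138 128 112 105 114 117 115 115 113]
 [102 100  95 112 107  93 153 204 171 154 108 113 117 113 112 114]
 [100  97 100 111  82 159 200 196 150 155 140 105 116 114 112 112]
 [ 99 100  99 106  78 204 191 191 148 151 152  96 116 113 113 110]
 [100  99  98  94 106 196 185 190 145 146 149 115 114 112 114 112]
 [ 98  97  98  83  78 197 184 191 144 150 150 117 117 115 116 113]
 [ 98  98 101  81  70 187 190 193 145 149 153  72 118 114 112 111]
 [ 98  94 110  83  62 138 169 166 148 152 148  47 116 113 112 112]
 [ 97  95 114  84  62  76 142 152 153 155 106  70 117  98 113 113]
 [106 103 113  83  66  52 102 144 137 124  55  
[... 564 characters left out ...]
3 110 113 114 116 113 100 115 112 112 115 113 112 113 112]
 [114 111 111 112 115 117 110 144 132 113 113 115 111 114 112 110]
 [113 110 107 113 116 116 106 176 138 115 112 112 114 110 112 112]
 [115 109 108 112 113 117 113 174 136 115 109 115 112 112 112 109]
 [117 107 111 113 114 113 146 173 133 116 111 114 111 111 112 110]]
[[110 113 117 115 111 119 180 189 171 150 132 119 112 111 111 110 113 114
  113 111 112 112]
 [113 115 116 112 111 111 179 184 167 151 132 117 110 110 114 111 114 114
  113 111 110 109]
 [112 114 115 111 112 117 203 182 164 147 132 115 109 109 111 108 112 112
  113 112 108 114]
 [112 113 113 114 107 118 203 183 164 146 102  91 104 106 110 112 113 113
  113 110 110 112]]
```

Run:
```python
from h import *
np.set_printoptions(precision=4,suppress=True)
s=bot.read_state(); Q=R.from_rotvec(s['tcp_rot'])
a,ea=tri(ray('scene',230.5,337.5),ray('side',423,309.7)); b,eb=tri(ray('scene',233.5,346.5),ray('side',420.2,316.8))
print(a,ea,b,eb,'tool delta',Q.inv().apply(b-a))
w,ew=tri(ray('scene',230.5,337.5),ray('side',423,309.7),ray('wrist',317.2,257,s)); print(w,ew)
b=onz('wrist',314.4,240.3,.039,s)
for z in (.057,.0603): a=onz('wrist',317.2,257,z,s); print(a,b,Q.inv().apply(b-a))
```

```text
[ 0.5764 -0.213   0.0617] [np.float64(0.0008790045468040025), np.float64(0.0008790045468038309)] [ 0.5759 -0.2092  0.0347] [np.float64(0.0017316154988772877), np.float64(0.0017316154988773265)] tool delta [-0.0001 -0.0039  0.027 ]
[ 0.5753 -0.213   0.0624] [np.float64(0.001565598782006457), np.float64(0.0011345859374304872), np.float64(0.0016957303743064139)]
[ 0.5716 -0.213   0.057 ] [ 0.5766 -0.2106  0.039 ] [ 0.0052 -0.0018  0.018 ]
[ 0.5728 -0.2129  0.0603] [ 0.5766 -0.2106  0.039 ] [ 0.004  -0.0018  0.0213]
```

Call:
{"method": "servo_tool", "body": {
  "targets": [
    {"hand": 1,"x": 0.004,"y": -0.004,"z": 0.016,"roll": 0},
    {"hand": 1,"x": 0.004,"y": -0.004,"z": 0.032,"roll": 0},
    {"hand": 1,"x": 0.004,"y": -0.004,"z": 0.032,"roll": 0},
    {"hand": 1,"x": 0.004,"y": -0.004,"z": 0.032,"roll": 0},
    {"hand": 1,"x": 0.004,"y": -0.004,"z": 0.032,"roll": 0}
  ]
}}

```text
time: 4.78
tool_pos: [0.5762, -0.2081, 0.1108]
tcp_rot: [-3.136, -0.182, 0.001]
wrist_force: [0.2, 0.7, -1.1]
width: 0.17
grip_force: 68.5
```

Run:
```python
from h import *
np.set_printoptions(precision=4,suppress=True)
s=bot.read_state(); print(s['time'],s['tool_pos'],s['wrist_force'])
ims={}
for n in('wrist','scene','side'): ims[n]=read_camera(n)[:,:,::-1]; cv2.imwrite(f'pics/{n}3.png',ims[n])
tip=s['tool_pos']+[0,0,-.0675]; print(tip,proj(tip,s),proj([.5766,-.2106,.039],s))
f=lambda im,x,y:cv2.resize(im[y:y+30,x:x+40],(400,300),interpolation=cv2.INTER_CUBIC)
cv2.imwrite('pics/col4.png',np.vstack([np.hstack([f(ims['wrist'],298,232),f(ims['scene'],213,328)]),np.hstack([f(ims['side'],402,300),f(ims['side'],402,300)*0])]))
```

```text
4.7833 [ 0.5762 -0.2081  0.1108] [ 0.1809  0.6501 -1.0589]
[ 0.5762 -0.2081  0.0433] (np.float64(315.344866909954), np.float64(254.21343360554852)) (np.float64(319.61264179659025), np.float64(251.69962105783415))
```

View pics/col4.png

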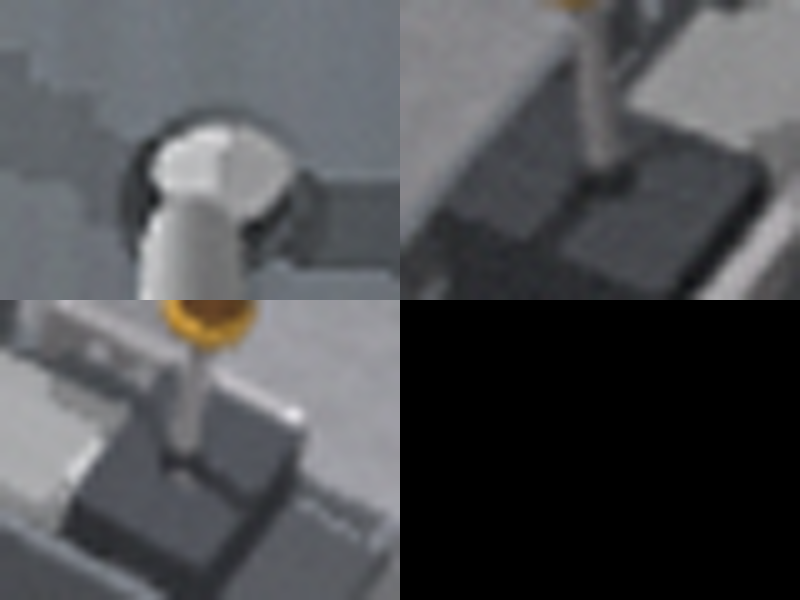

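The wrist crop shows the pin tip just above the mouth, about 1 mm off towards tool -x and -y, and the scene and side crops agree. I'll correct that and enter the recess.

Call:
{"method": "servo_tool", "body": {
  "targets": [
    {"hand": 1,"x": 0.0018,"y": 0.0018,"z": 0,"roll": 0},
    {"hand": 1,"x": 0.0018,"y": 0.0018,"z": 0,"roll": 0},
    {"hand": 1,"x": 0.0018,"y": 0.0018,"z": 0.006,"roll": 0},
    {"hand": 1,"x": 0.0018,"y": 0.0018,"z": 0.012,"roll": 0},
    {"hand": 1,"x": 0.0018,"y": 0.0018,"z": 0.018,"roll": 0},
    {"hand": 1,"x": 0.0018,"y": 0.0018,"z": 0.02,"roll": 0},
    {"hand": 1,"x": 0.0018,"y": 0.0018,"z": 0.02,"roll": 0},
    {"hand": 1,"x": 0.0018,"y": 0.0018,"z": 0.02,"roll": 0}
  ]
}}

```text
time: 5.6
tool_pos: [0.5773, -0.2088, 0.101]
tcp_rot: [-3.136, -0.182, 0.001]
wrist_force: [0.1, 0.2, -0.2]
width: 0.171
grip_force: 68.5
```

Call:
{"method": "servo_tool", "body": {
  "targets": [
    {"hand": 1,"x": 0,"y": 0,"z": 0,"roll": 0},
    {"hand": 1,"x": 0,"y": 0,"z": 0,"roll": 0}
  ]
}}

```text
time: 5.77
tool_pos: [0.5776, -0.2089, 0.1014]
tcp_rot: [3.136, 0.183, 0.0]
wrist_force: [-1.0, 0.2, 0.1]
width: 0.164
grip_force: 68.5
```

Call:
{"method": "servo_tool", "body": {
  "targets": [
    {"hand": 1,"x": 0,"y": 0,"z": 0.007,"roll": 0},
    {"hand": 1,"x": 0,"y": 0,"z": 0.014,"roll": 0},
    {"hand": 1,"x": 0,"y": 0,"z": 0.021,"roll": 0},
    {"hand": 1,"x": 0,"y": 0,"z": 0.021,"roll": 0},
    {"hand": 1,"x": 0,"y": 0,"z": 0.021,"roll": 0},
    {"hand": 1,"x": 0,"y": 0,"z": 0.021,"roll": 0}
  ]
}}

```text
time: 6.27
tool_pos: [0.5781, -0.2091, 0.0915]
tcp_rot: [3.136, 0.183, 0.002]
wrist_force: [0.9, -0.5, 4.8]
width: 0.17
grip_force: 68.8
```

Run:
```python
from h import *
s=bot.read_state(); print(s['time'],s['tool_pos'],R.from_rotvec(s['tcp_rot']).as_matrix().round(3),s['wrist_force'],s['torque'])
```

```text
6.2667 [ 0.57807262 -0.20914617  0.09148258] [[ 0.993  0.116  0.001]
 [ 0.116 -0.993 -0.001]
 [ 0.001  0.001 -1.   ]] [ 0.85795278 -0.52453726  4.81167585] [-0.03801254 -0.05095536  0.0134626 ]
```

Call:
{"method": "servo_tool", "body": {
  "targets": [
    {"hand": 1,"x": 0,"y": 0,"z": 0.002,"roll": 0},
    {"hand": 1,"x": 0,"y": -0.01,"z": 0.002,"roll": 0},
    {"hand": 1,"x": 0,"y": -0.02,"z": 0.002,"roll": 0},
    {"hand": 1,"x": 0,"y": -0.03,"z": 0.002,"roll": 0},
    {"hand": 1,"x": 0,"y": -0.04,"z": 0.002,"roll": 0},
    {"hand": 1,"x": 0,"y": -0.05,"z": 0.002,"roll": 0},
    {"hand": 1,"x": 0,"y": -0.06,"z": 0.002,"roll": 0},
    {"hand": 1,"x": 0,"y": -0.068,"z": 0.002,"roll": 0},
    {"hand": 1,"x": 0,"y": -0.072,"z": 0.002,"roll": 0},
    {"hand": 1,"x": 0,"y": -0.072,"z": 0.002,"roll": 0}
  ]
}}

```text
time: 7.1
tool_pos: [0.5735, -0.1726, 0.0903]
tcp_rot: [3.136, 0.184, 0.001]
wrist_force: [0.1, -2.8, 6.1]
width: 0.169
grip_force: 69.2
```

Run:
```python
from h import *
s=bot.read_state(); print(s['time'],s['tool_pos'],R.from_rotvec(s['tcp_rot']).as_matrix().round(3),s['wrist_force'],s['torque'])
im=read_camera('side'); cv2.imwrite('pics/side4.png',im[:,:,::-1])
```

```text
7.1 [ 0.57353821 -0.17264132  0.09032607] [[ 0.993  0.117  0.001]
 [ 0.117 -0.993 -0.001]
 [ 0.001  0.001 -1.   ]] [ 0.12945593 -2.7693105   6.05212637] [-0.72334405 -0.05890704  0.0355172 ]
```

Call:
{"method": "servo_tool", "body": {
  "targets": [
    {"hand": 1,"x": 0,"y": -0.002,"z": 0,"roll": 0},
    {"hand": 1,"x": 0,"y": -0.004,"z": 0,"roll": 0},
    {"hand": 1,"x": 0,"y": -0.004,"z": 0,"roll": 0}
  ]
}}

```text
time: 7.4
tool_pos: [0.5734, -0.1717, 0.0903]
tcp_rot: [3.134, 0.184, 0.001]
wrist_force: [0.4, -5.9, 6.2]
width: 0.164
grip_force: 69.2
```

Call:
{"method": "servo_tool", "body": {
  "targets": [
    {"hand": 1,"x": 0,"y": -0.002,"z": 0,"roll": 0},
    {"hand": 1,"x": 0,"y": -0.002,"z": 0,"roll": 0},
    {"hand": 1,"x": 0,"y": -0.002,"z": 0,"roll": 0}
  ]
}}

```text
time: 7.65
tool_pos: [0.5734, -0.1713, 0.0904]
tcp_rot: [3.133, 0.184, 0.002]
wrist_force: [-0.1, -7.0, 4.2]
width: 0.168
grip_force: 69.3
```

Run:
```python
from h import *
np.set_printoptions(precision=4,suppress=True)
s=bot.read_state(); print(s['time'],s['tool_pos'],s['wrist_force'],s['torque'])
im=read_camera('side')[:,:,::-1]; cv2.imwrite('pics/side5.png',im)
a=cv2.imread('pics/side0.png')
f=lambda im:cv2.resize(im[260:335,340:440],(400,300),interpolation=cv2.INTER_CUBIC)
cv2.imwrite('pics/col5.png',np.hstack([f(a),f(im)]))
```

```text
7.65 [ 0.5734 -0.1713  0.0904] [-0.0577 -6.9595  4.2318] [-1.736  -0.1604  0.0125]
```

View pics/col5.png

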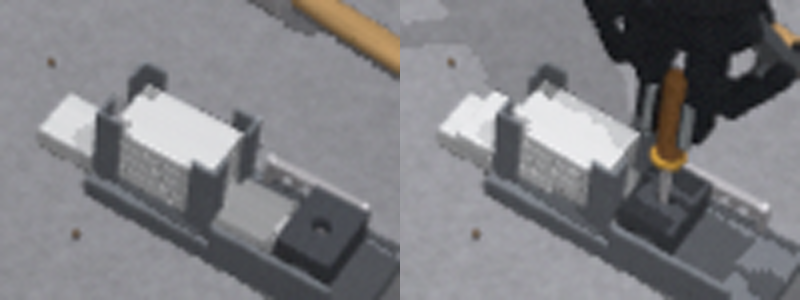

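The slide is against its stop: the force is rising, travel was 37.8 mm including play, and the carriage stands at the tower. Now I'll bring it back home.

Call:
{"method": "servo_tool", "body": {
  "targets": [
    {"hand": 1,"x": 0,"y": 0.008,"z": 0,"roll": 0},
    {"hand": 1,"x": 0,"y": 0.018,"z": 0,"roll": 0},
    {"hand": 1,"x": 0,"y": 0.028,"z": 0,"roll": 0},
    {"hand": 1,"x": 0,"y": 0.038,"z": 0,"roll": 0},
    {"hand": 1,"x": 0,"y": 0.048,"z": 0,"roll": 0},
    {"hand": 1,"x": 0,"y": 0.058,"z": 0,"roll": 0},
    {"hand": 1,"x": 0,"y": 0.068,"z": 0,"roll": 0},
    {"hand": 1,"x": 0,"y": 0.076,"z": 0,"roll": 0},
    {"hand": 1,"x": 0,"y": 0.08,"z": 0,"roll": 0},
    {"hand": 1,"x": 0,"y": 0.08,"z": 0,"roll": 0}
  ]
}}

```text
time: 8.53
tool_pos: [0.5776, -0.2104, 0.0897]
tcp_rot: [3.136, 0.182, -0.0]
wrist_force: [0.8, 1.3, 4.2]
width: 0.168
grip_force: 69.2
```

Call:
{"method": "servo_tool", "body": {
  "targets": [
    {"hand": 1,"x": 0,"y": 0.002,"z": 0,"roll": 0},
    {"hand": 1,"x": 0,"y": 0.004,"z": 0,"roll": 0},
    {"hand": 1,"x": 0,"y": 0.004,"z": 0,"roll": 0}
  ]
}}

```text
time: 8.78
tool_pos: [0.5776, -0.2116, 0.0896]
tcp_rot: [-3.136, -0.183, 0.001]
wrist_force: [1.2, 2.3, 5.2]
width: 0.171
grip_force: 69.2
```

Call:
{"method": "servo_tool", "body": {
  "targets": [
    {"hand": 1,"x": 0,"y": 0.002,"z": 0,"roll": 0},
    {"hand": 1,"x": 0,"y": 0.003,"z": 0,"roll": 0},
    {"hand": 1,"x": 0,"y": 0.003,"z": 0,"roll": 0}
  ]
}}

```text
time: 9.03
tool_pos: [0.5776, -0.2123, 0.0896]
tcp_rot: [-3.135, -0.182, 0.001]
wrist_force: [1.3, 4.7, 5.6]
width: 0.167
grip_force: 69.4
```

Call:
{"method": "servo_tool", "body": {
  "targets": [
    {"hand": 1,"x": 0,"y": 0.002,"z": 0,"roll": 0},
    {"hand": 1,"x": 0,"y": 0.002,"z": 0,"roll": 0},
    {"hand": 1,"x": 0,"y": 0.002,"z": 0,"roll": 0}
  ]
}}

```text
time: 9.28
tool_pos: [0.5776, -0.2127, 0.0896]
tcp_rot: [-3.133, -0.182, 0.002]
wrist_force: [-0.1, 5.7, 5.8]
width: 0.167
grip_force: 69.7
```

Run:
```python
from h import *
s=bot.read_state(); print(s['time'],s['tool_pos'],s['wrist_force'],s['torque'])
```

```text
9.2833 [ 0.57761591 -0.21270099  0.08958766] [-0.05393775  5.71872959  5.76075516] [ 1.41685043 -0.10578579 -0.01145333]
```

Call:
{"method": "servo_tool", "body": {
  "targets": [
    {"hand": 1,"x": 0,"y": -0.003,"z": -0.004,"roll": 0},
    {"hand": 1,"x": 0,"y": -0.006,"z": -0.012,"roll": 0},
    {"hand": 1,"x": 0,"y": -0.006,"z": -0.022,"roll": 0},
    {"hand": 1,"x": 0,"y": -0.006,"z": -0.04,"roll": 0},
    {"hand": 1,"x": 0,"y": -0.006,"z": -0.08,"roll": 0},
    {"hand": 1,"x": 0,"y": -0.006,"z": -0.14,"roll": 0},
    {"hand": 1,"x": 0,"y": -0.006,"z": -0.16,"roll": 0},
    {"hand": 1,"x": 0,"y": -0.006,"z": -0.16,"roll": 0},
    {"hand": 1,"x": 0,"y": -0.006,"z": -0.16,"roll": 0}
  ]
}}

```text
time: 10.03
tool_pos: [0.5779, -0.2117, 0.1701]
tcp_rot: [3.136, 0.182, 0.001]
wrist_force: [-1.2, -0.0, -1.2]
width: 0.167
grip_force: 68.9
```

Run:
```python
from h import *
np.set_printoptions(precision=4,suppress=True)
s=bot.read_state(); print(s['time'],s['tool_pos'],R.from_rotvec(s['tcp_rot']).as_matrix().round(3),s['wrist_force'])
im=read_camera('wrist')[:,:,::-1]; cv2.imwrite('pics/wrist6.png',im)
im2=read_camera('side')[:,:,::-1]; cv2.imwrite('pics/side6.png',im2)
g=cv2.cvtColor(im,6)
u,v=map(int,proj([.5766,-.2106,.039],s)); print(u,v, onz('wrist',u,v,.039,s))
print(g[v-10:v+12:2,u-14:u+16:2])
f=lambda im,x,y:cv2.resize(im[y:y+75,x:x+100],(400,300),interpolation=cv2.INTER_CUBIC)
cv2.imwrite('pics/col6.png',np.hstack([f(im,u-50,v-35),f(im2,340,260)]))
```

```text
10.0333 [ 0.5779 -0.2117  0.1701] [[ 0.993  0.116  0.001]
 [ 0.116 -0.993 -0.001]
 [ 0.001  0.001 -1.   ]] [-1.2466 -0.0372 -1.1845]
313 228 [ 0.5771 -0.21    0.039 ]
[[116 114 112 111 115 115 114 110 112 115 115 114 112 112 113]
 [113 114 110 112 113 116 114 112 112 114 113 114 111 112 112]
 [114 113 110 112 114 112  84  94 104 102 111 112 113 113 112]
 [112 113 108 112 102  86 205 198 165 152 105 113 113 114 110]
 [114 114 108 112  77 156 183 189 145 149 142 110 112 113 110]
 [114 114 108 106  68 135 190 191 145 150 133 108 110 111 111]
 [111 115 108 106  75  55 129 150 154 141  67 118  91 109 112]
 [110 115 111 113  80  62  52  63  66  52  91 119  91 115 110]
 [112 115 108 112  99  80  67  56  65  80 113 112 112 112 110]
 [111 114 110 111 116 107  90  95 100 107 110 113 109 113 109]
 [113 117 110 111 113 118 111 107 107 110 112 113 110 112 107]]
```

View pics/col6.png

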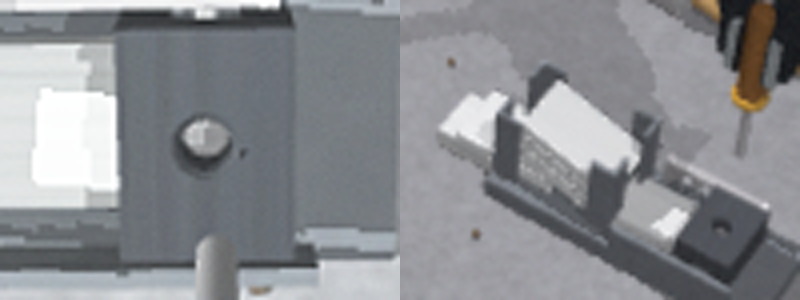

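The carriage and recess are back in their starting position and the button is up, shown bright at crop (205,138). I'll return the tool to the pose it was grasped in.

Call:
{"method": "servo_tool", "body": {
  "targets": [
    {"hand": 1,"x": -0.08,"y": 0.043,"z": 0,"roll": 0},
    {"hand": 1,"x": -0.15,"y": 0.08,"z": 0,"roll": 0},
    {"hand": 1,"x": -0.22,"y": 0.118,"z": 0,"roll": 0},
    {"hand": 1,"x": -0.29,"y": 0.155,"z": 0,"roll": 0},
    {"hand": 1,"x": -0.3426,"y": 0.1836,"z": 0,"roll": 0},
    {"hand": 1,"x": -0.3426,"y": 0.1836,"z": 0,"roll": 0},
    {"hand": 1,"x": -0.3426,"y": 0.1836,"z": 0.04,"roll": 0},
    {"hand": 1,"x": -0.3426,"y": 0.1836,"z": 0.08,"roll": 0},
    {"hand": 1,"x": -0.3426,"y": 0.1836,"z": 0.08,"roll": 0},
    {"hand": 1,"x": -0.3426,"y": 0.1836,"z": 0.08,"roll": 0}
  ]
}}

```text
time: 10.97
tool_pos: [0.4167, -0.3207, 0.1272]
tcp_rot: [-3.132, -0.182, 0.007]
wrist_force: [0.6, 0.1, -0.2]
width: 0.166
grip_force: 68.9
```

Call:
{"method": "servo_tool", "body": {
  "targets": [
    {"hand": 1,"x": 0,"y": 0,"z": 0,"roll": 0},
    {"hand": 1,"x": 0,"y": 0,"z": 0,"roll": 0}
  ]
}}

```text
time: 11.13
tool_pos: [0.4191, -0.3226, 0.1306]
tcp_rot: [3.135, 0.183, 0.001]
wrist_force: [0.6, 0.5, 0.0]
width: 0.17
grip_force: 68.9
```

Call:
{"method": "servo_tool", "body": {
  "targets": [
    {"hand": 1,"x": -0.001,"y": 0,"z": 0.015,"roll": 0},
    {"hand": 1,"x": -0.001,"y": 0,"z": 0.03,"roll": 0},
    {"hand": 1,"x": -0.001,"y": 0,"z": 0.05,"roll": 0},
    {"hand": 1,"x": -0.001,"y": 0,"z": 0.07,"roll": 0},
    {"hand": 1,"x": -0.001,"y": 0,"z": 0.09,"roll": 0},
    {"hand": 1,"x": -0.001,"y": 0,"z": 0.105,"roll": 0},
    {"hand": 1,"x": -0.001,"y": 0,"z": 0.11,"roll": 0},
    {"hand": 1,"x": -0.001,"y": 0,"z": 0.11,"roll": 0},
    {"hand": 1,"x": -0.001,"y": 0,"z": 0.11,"roll": 0}
  ]
}}

```text
time: 11.88
tool_pos: [0.4177, -0.3224, 0.0743]
tcp_rot: [-3.136, -0.182, 0.001]
wrist_force: [0.5, 0.8, -1.1]
width: 0.165
grip_force: 69.1
```

Run:
```python
from h import *
s=bot.read_state(); print(s['time'],s['tool_pos'],s['wrist_force'],s['torque'])
```

```text
11.8833 [ 0.41769377 -0.32244962  0.07431875] [ 0.52684346  0.77900107 -1.05940815] [-0.01689021 -0.0496142  -0.02676364]
```

Call:
{"method": "servo_tool", "body": {
  "targets": [
    {"hand": -1,"x": 0,"y": 0,"z": 0,"roll": 0},
    {"hand": -1,"x": 0,"y": 0,"z": 0,"roll": 0},
    {"hand": -1,"x": 0,"y": 0,"z": 0,"roll": 0},
    {"hand": -1,"x": 0,"y": 0,"z": 0,"roll": 0},
    {"hand": -1,"x": 0,"y": 0,"z": 0,"roll": 0},
    {"hand": -1,"x": 0,"y": 0,"z": -0.04,"roll": 0},
    {"hand": -1,"x": 0,"y": 0,"z": -0.12,"roll": 0},
    {"hand": -1,"x": 0,"y": 0,"z": -0.2,"roll": 0},
    {"hand": -1,"x": 0,"y": 0,"z": -0.25,"roll": 0},
    {"hand": -1,"x": 0,"y": 0,"z": -0.25,"roll": 0}
  ]
}}

```text
time: 12.72
tool_pos: [0.4214, -0.3255, 0.2075]
tcp_rot: [3.127, 0.182, 0.015]
wrist_force: [1.3, 0.5, 0.4]
width: 1.0
grip_force: 0.0
```

Call:
{"method": "servo_tool", "body": {
  "targets": [
    {"hand": -1,"x": 0.34,"y": -0.489,"z": 0,"roll": -0.35},
    {"hand": -1,"x": 0.34,"y": -0.489,"z": 0,"roll": -0.35},
    {"hand": -1,"x": 0.34,"y": -0.489,"z": 0,"roll": -0.35},
    {"hand": -1,"x": 0.34,"y": -0.489,"z": 0,"roll": -0.35},
    {"hand": -1,"x": 0.34,"y": -0.489,"z": 0,"roll": -0.35},
    {"hand": -1,"x": 0.34,"y": -0.489,"z": 0,"roll": -0.35},
    {"hand": -1,"x": 0.34,"y": -0.489,"z": 0,"roll": -0.35},
    {"hand": -1,"x": 0.34,"y": -0.489,"z": 0,"roll": -0.35},
    {"hand": -1,"x": 0.34,"y": -0.489,"z": 0,"roll": -0.35},
    {"hand": -1,"x": 0.34,"y": -0.489,"z": 0,"roll": -0.35}
  ]
}}

```text
time: 13.55
tool_pos: [0.5582, -0.0586, 0.1988]
tcp_rot: [-2.574, -1.8, 0.002]
wrist_force: [0.1, -0.3, -0.3]
width: 1.002
grip_force: 0.0
```

Call:
{"method": "servo_tool", "body": {
  "targets": [
    {"hand": -1,"x": 0,"y": 0,"z": 0,"roll": -0.15},
    {"hand": -1,"x": 0,"y": 0,"z": 0,"roll": -0.15},
    {"hand": -1,"x": 0,"y": 0,"z": 0,"roll": -0.15},
    {"hand": -1,"x": 0,"y": 0,"z": 0,"roll": -0.15},
    {"hand": -1,"x": 0,"y": 0,"z": 0,"roll": -0.15},
    {"hand": -1,"x": 0,"y": 0,"z": 0,"roll": -0.15}
  ]
}}

```text
time: 14.05
tool_pos: [0.5578, -0.0604, 0.1993]
tcp_rot: [-2.095, -2.341, 0.001]
wrist_force: [0.1, -0.8, 0.3]
width: 1.001
grip_force: 0.0
```

Run:
```python
from h import *
np.set_printoptions(precision=4,suppress=True)
s=bot.read_state(); print(s['time'],s['tool_pos'],R.from_rotvec(s['tcp_rot']).as_matrix().round(3),s['q'],s['width'])
im=read_camera('wrist')[:,:,::-1]; cv2.imwrite('pics/wrist7.png',im)
np.save('w7.npy',np.r_[s['tool_pos'],s['tcp_rot']])
for n in('scene','side'): cv2.imwrite(f'pics/{n}7.png',read_camera(n)[:,:,::-1])
```

```text
14.05 [ 0.5578 -0.0604  0.1993] [[-0.11   0.994 -0.001]
 [ 0.994  0.11   0.   ]
 [ 0.    -0.001 -1.   ]] [-0.1522  0.0726  1.886  -0.0001  1.1837 -0.2629] 1.001094778053223
```

View pics/wrist7.png

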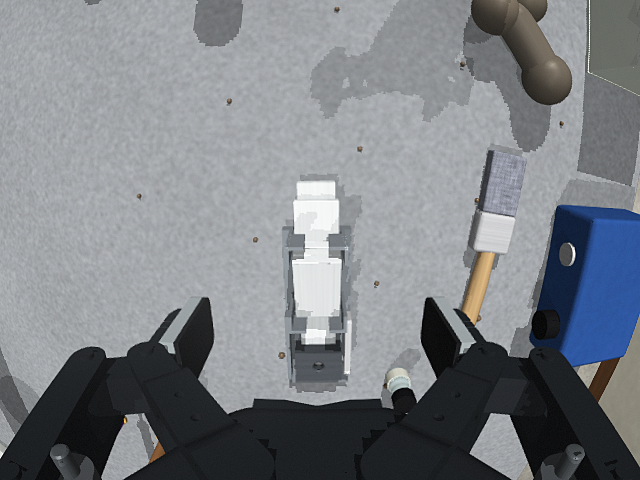

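That was my tenth picture. It shows plate0 standing out of the outlet, with its front edge at about (294–338, 200) and the apron ahead of it. From here on I measure from numbers only.

Run:
```python
from h import *
np.set_printoptions(precision=4,suppress=True)
a=np.load('w7.npy'); st=dict(tool_pos=a[:3],tcp_rot=a[3:]); Q=R.from_rotvec(a[3:])
g=cv2.cvtColor(cv2.imread('pics/wrist7.png'),6)
W=lambda u,v,z:onz('wrist',u,v,z,st)
for r in (204,210,216,222,228):
    row=g[r,270:360].astype(int); idx=np.where(row>215)[0]+270; print(r,idx.min(),idx.max(),W(idx.min()-.5,r,.024),W(idx.max()+.5,r,.024))
for c in (300,312,325,333): print(c,g[176:206,c])
print('front mid',W(316,199.5,.024))
print('recess',W(318.5,366,.039))
```

```text
204 294 338 [ 0.5369 -0.0548  0.024 ] [ 0.5758 -0.0505  0.024 ]
210 294 338 [ 0.5374 -0.0602  0.024 ] [ 0.5765 -0.0558  0.024 ]
216 294 338 [ 0.5379 -0.0655  0.024 ] [ 0.5772 -0.0612  0.024 ]
222 295 337 [ 0.5393 -0.0708  0.024 ] [ 0.577  -0.0666  0.024 ]
228 295 337 [ 0.5398 -0.0763  0.024 ] [ 0.5776 -0.0721  0.024 ]
300 [138 140 140 145 165 206 225 244 249 247 247 247 247 247 247 247 247 247
 248 237 229 229 228 219 224 249 249 248 247 247]
312 [149 148 150 149 160 202 232 244 247 246 244 245 245 245 244 245 244 246
 248 235 228 228 226 214 230 255 245 245 246 246]
325 [148 149 147 144 174 203 231 244 246 245 244 245 244 244 245 244 245 246
 231 225 226 227 225 213 232 255 247 246 246 246]
333 [150 148 150 147 172 202 238 246 247 246 246 246 246 245 246 245 245 246
 249 235 224 226 223 205 225 255 244 245 245 245]
front mid [ 0.5559 -0.0487  0.024 ]
recess [ 0.5762 -0.2098  0.039 ]
```

Plate0 measures 39.3 mm wide and its front edge is at mag x = 68, as expected. I'll grip its long sides.

Call:
{"method": "servo_tool", "body": {
  "targets": [
    {"hand": -1,"x": 0,"y": -0.001,"z": 0.07,"roll": 0},
    {"hand": -1,"x": 0,"y": -0.001,"z": 0.14,"roll": 0},
    {"hand": -1,"x": 0,"y": -0.001,"z": 0.21,"roll": 0},
    {"hand": -1,"x": 0,"y": -0.001,"z": 0.27,"roll": 0},
    {"hand": -1,"x": 0,"y": -0.001,"z": 0.32,"roll": 0},
    {"hand": -1,"x": 0,"y": -0.001,"z": 0.35,"roll": 0},
    {"hand": -1,"x": 0,"y": -0.001,"z": 0.37,"roll": 0},
    {"hand": -1,"x": 0,"y": -0.001,"z": 0.382,"roll": 0},
    {"hand": -1,"x": 0,"y": -0.001,"z": 0.386,"roll": 0},
    {"hand": -1,"x": 0,"y": -0.001,"z": 0.386,"roll": 0}
  ]
}}

```text
time: 15.03
tool_pos: [0.5583, -0.0601, 0.0072]
tcp_rot: [2.089, 2.346, 0.001]
wrist_force: [0.2, -0.2, 0.4]
width: 1.003
grip_force: 0.0
```

Call:
{"method": "servo_tool", "body": {
  "targets": [
    {"hand": 1,"x": 0,"y": 0,"z": 0,"roll": 0},
    {"hand": 1,"x": 0,"y": 0,"z": 0,"roll": 0},
    {"hand": 1,"x": 0,"y": 0,"z": 0,"roll": 0},
    {"hand": 1,"x": 0,"y": 0,"z": 0,"roll": 0},
    {"hand": 1,"x": 0,"y": 0,"z": 0,"roll": 0},
    {"hand": 1,"x": 0,"y": 0,"z": 0,"roll": 0}
  ],
  "grip_force": 40
}}

```text
time: 15.53
tool_pos: [0.5586, -0.0601, 0.0079]
tcp_rot: [2.088, 2.346, 0.001]
wrist_force: [-1.4, -0.6, 6.2]
width: 0.458
grip_force: 40.8
```

Run:
```python
from h import *
np.set_printoptions(precision=4,suppress=True)
s=bot.read_state(); print(s['time'],s['tool_pos'],R.from_rotvec(s['tcp_rot']).as_matrix().round(3),s['width']*85,s['grip_force'],s['wrist_force'],s['torque'])
```

```text
15.5333 [ 0.5586 -0.0601  0.0079] [[-0.116  0.993  0.002]
 [ 0.993  0.116 -0.   ]
 [-0.     0.002 -1.   ]] 38.96451191895373 40.809980034828186 [-1.4317 -0.6051  6.1661] [0.0436 0.1733 0.0016]
```

Call:
{"method": "servo_tool", "body": {
  "targets": [
    {"hand": 1,"x": 0.01,"y": 0,"z": -0.001,"roll": 0},
    {"hand": 1,"x": 0.025,"y": 0,"z": -0.001,"roll": 0},
    {"hand": 1,"x": 0.04,"y": 0,"z": -0.001,"roll": 0},
    {"hand": 1,"x": 0.055,"y": 0,"z": -0.001,"roll": 0},
    {"hand": 1,"x": 0.07,"y": 0,"z": -0.001,"roll": 0},
    {"hand": 1,"x": 0.085,"y": 0,"z": -0.001,"roll": 0},
    {"hand": 1,"x": 0.105,"y": 0,"z": -0.002,"roll": 0},
    {"hand": 1,"x": 0.14,"y": 0,"z": -0.006,"roll": 0},
    {"hand": 1,"x": 0.18,"y": 0,"z": -0.01,"roll": 0},
    {"hand": 1,"x": 0.21,"y": 0,"z": -0.01,"roll": 0}
  ]
}}

```text
time: 16.37
tool_pos: [0.5438, 0.0467, 0.0109]
tcp_rot: [-2.087, -2.344, 0.001]
wrist_force: [0.7, 0.6, -0.5]
width: 0.456
grip_force: 40.2
```

Call:
{"method": "servo_tool", "body": {
  "targets": [
    {"hand": 1,"x": 0.014,"y": 0,"z": 0,"roll": 0},
    {"hand": 1,"x": 0.014,"y": 0,"z": 0.01,"roll": 0},
    {"hand": 1,"x": 0.014,"y": 0,"z": 0.02,"roll": 0},
    {"hand": 1,"x": 0.014,"y": 0,"z": 0.026,"roll": 0},
    {"hand": 1,"x": 0.014,"y": 0,"z": 0.026,"roll": 0},
    {"hand": 1,"x": 0.014,"y": 0,"z": 0.026,"roll": 0}
  ]
}}

```text
time: 16.87
tool_pos: [0.5442, 0.0512, -0.0012]
tcp_rot: [-2.089, -2.344, 0.001]
wrist_force: [-3.1, 2.9, 6.3]
width: 0.458
grip_force: 45.5
```

Run:
```python
from h import *
np.set_printoptions(precision=4,suppress=True)
s=bot.read_state(); print(s['time'],s['tool_pos'],s['width']*85,s['grip_force'],s['wrist_force'],s['torque'])
```

```text
16.8667 [ 0.5442  0.0512 -0.0012] 38.89891534232186 45.460619478835724 [-3.1438  2.9439  6.3097] [0.63   0.3883 0.0577]
```

Call:
{"method": "servo_tool", "body": {
  "targets": [
    {"hand": -1,"x": 0,"y": 0,"z": 0,"roll": 0},
    {"hand": -1,"x": 0,"y": 0,"z": 0,"roll": 0},
    {"hand": -1,"x": 0,"y": 0,"z": 0,"roll": 0},
    {"hand": -1,"x": 0,"y": 0,"z": 0,"roll": 0},
    {"hand": -1,"x": 0,"y": 0,"z": -0.03,"roll": 0},
    {"hand": -1,"x": 0,"y": 0,"z": -0.1,"roll": 0},
    {"hand": -1,"x": 0,"y": 0,"z": -0.18,"roll": 0},
    {"hand": -1,"x": 0,"y": 0,"z": -0.26,"roll": 0},
    {"hand": -1,"x": 0,"y": 0,"z": -0.34,"roll": 0},
    {"hand": -1,"x": 0,"y": 0,"z": -0.4,"roll": 0}
  ]
}}

```text
time: 17.7
tool_pos: [0.5458, 0.0511, 0.2025]
tcp_rot: [2.087, 2.344, 0.004]
wrist_force: [1.2, 0.4, 0.0]
width: 0.999
grip_force: 0.0
```

Call:
{"method": "servo_tool", "body": {
  "targets": [
    {"hand": -1,"x": 0,"y": 0,"z": 0,"roll": 0},
    {"hand": -1,"x": 0,"y": 0,"z": 0,"roll": 0}
  ]
}}

```text
time: 17.87
tool_pos: [0.5468, 0.0512, 0.2017]
tcp_rot: [2.086, 2.343, 0.007]
wrist_force: [0.3, 0.1, -0.4]
width: 1.004
grip_force: 0.0
```

```bash
cat >> h.py <<'E'
def snap(tag):
    s=bot.read_state(); im=read_camera('wrist')[:,:,::-1].copy(); cv2.imwrite(f'pics/{tag}.png',im)
    np.save(f'{tag}.npy',np.r_[s['tool_pos'],s['tcp_rot']]); return s,im
def rects(mask,z,s,amin=150):
    "contours of a mask as metric min-area rectangles (mm) on plane z"
    out=[]
    for c in cv2.findContours(mask.astype(np.uint8)*255,0,cv2.CHAIN_APPROX_NONE)[0]:
        if cv2.contourArea(c)<amin: continue
        p=np.array([onz('wrist',*q,z,s)[:2] for q in c[:,0]]); r=cv2.minAreaRect((p*1000).astype(np.float32))
        x,y,w,h=cv2.boundingRect(c); out.append((np.round(r[0],1),np.round(r[1],1),round(r[2],1),(x,y,w,h)))
    return out
E
python3 - <<'E'
from h import *
np.set_printoptions(precision=4,suppress=True)
s,im=snap('wrist8'); print(s['time'],s['tool_pos'],R.from_rotvec(s['tcp_rot']).as_matrix().round(3))
g=cv2.cvtColor(im,6)
print('expect plate px',proj([.547,.031,.01],s),'cradle px',proj([.586,.30,.03],s))
for t in (200,220): print(t,*rects(g>t,.010,s),sep='\n ')
print('dark')
for t in (55,75): 
    m=(g<t); m[330:]=0; print(t,*rects(m,.040,s,60),sep='\n ')
E
```

```text
17.8667 [0.5468 0.0512 0.2017] [[-0.116  0.993  0.006]
 [ 0.993  0.116  0.   ]
 [-0.     0.006 -1.   ]]
expect plate px (np.float64(313.0940843495451), np.float64(229.85903167974442)) cradle px (np.float64(392.49090375018795), np.float64(-51.236475295963515))
200
 (array([ 565.2, -129.5]), array([43.4, 92.4]), 7.9, (294, 337, 40, 66))
 (array([747.5, -52.8]), array([20.8, 44.6]), 48.6, (468, 316, 26, 25))
 (array([556.3, -55.7]), array([35.1, 49.7]), 6.6, (295, 291, 36, 44))
 (array([546.8,  30.6]), array([39. , 65.4]), 5.6, (292, 196, 43, 68))
 (array([411.9, 224.2]), array([30.1, 58.2]), 88.6, (166, 0, 59, 30))
220
 (array([ 566.7, -139.7]), array([43.4, 71.8]), 7.9, (294, 353, 40, 50))
 (array([556.8, -57.8]), array([34.2, 43. ]), 6.4, (296, 296, 35, 38))
 (array([546.8,  30.1]), array([38.9, 64.4]), 5.6, (292, 197, 43, 67))
 (array([411.9, 224.7]), array([29.2, 57.8]), 88.6, (166, 0, 59, 29))
dark
55
 (array([415.2, -67. ]), array([36.6,  6.9]), 57.9, (158, 309, 23, 21))
 (array([812.4, -25.7]), array([56.1, 34.8]), 0.3, (528, 300, 37, 30))
 (array([675.9, -30. ]), array([33.9, 34.4]), 4.3, (422, 298, 31, 32))
 (array([442.8, -56.4]), array([32.8, 34.6]), 7.8, (182, 298, 31, 32))
 (array([699.4, -11.9]), array([24.4, 75.2]), 15.8, (454, 261, 24, 69))
 (array([942.7,   5.5]), array([33.5, 94.7]), 29.9, (622, 255, 18, 67))
 (array([714.9, 108.7]), array([ 26.2, 127.6]), 56.7, (469, 117, 85, 102))
 (array([826.5, 319.8]), array([96.9, 30.2]), 0.2, (578, 0, 62, 31))Traceback (most recent call last):
  File "<stdin>", line 9, in <module>
  File "h.py", line 31, in rects
    p=np.array([onz('wrist',*q,z,s)[:2] for q in c[:,0]]); r=cv2.minAreaRect((p*1000).astype(np.float32))
                ~~~^^^^^^^^^^^^^^^^
  File "h.py", line 13, in onz
    o,d=ray(n,u,v,st); return o+d*(z-o[2])/d[2]
        ~~~^^^^^^^^^^
  File "h.py", line 5, in ray
    c=camera_info(n)
ValueError: time passes only in moves, steps and waits
```

Call:
{"method": "servo_tool", "body": {
  "targets": [
    {"hand": -1,"x": 0.07,"y": 0.015,"z": 0,"roll": 0},
    {"hand": -1,"x": 0.14,"y": 0.03,"z": 0,"roll": 0},
    {"hand": -1,"x": 0.21,"y": 0.045,"z": 0,"roll": 0},
    {"hand": -1,"x": 0.28,"y": 0.06,"z": 0,"roll": 0},
    {"hand": -1,"x": 0.3,"y": 0.06,"z": 0,"roll": 0},
    {"hand": -1,"x": 0.3,"y": 0.06,"z": 0,"roll": 0},
    {"hand": -1,"x": 0.3,"y": 0.06,"z": 0,"roll": 0}
  ]
}}

```text
time: 18.5
tool_pos: [0.5558, 0.2032, 0.1963]
tcp_rot: [-2.086, -2.347, 0.007]
wrist_force: [0.6, -0.8, 0.7]
width: 1.001
grip_force: 0.0
```

```bash
sed -i 's/^from workcell.*/from workcell import bot, read_camera\nimport workcell, functools\ncamera_info=functools.lru_cache(None)(workcell.camera_info)/' h.py
python3 - <<'E'
from h import *
np.set_printoptions(precision=4,suppress=True)
s,im=snap('wrist9'); print(s['time'],s['tool_pos'],R.from_rotvec(s['tcp_rot']).as_matrix().round(3))
g=cv2.cvtColor(im,6); hsv=cv2.cvtColor(im,cv2.COLOR_BGR2HSV)
u,v=map(int,proj([.586,.30,.03],s)); print(u,v)
sub=g[max(v-66,0):v+66:3,u-66:u+66:3]; print('\n'.join(' '.join('%3d'%x for x in r) for r in sub))
E
```

```text
18.5 [0.5558 0.2032 0.1963] [[-0.118  0.993 -0.004]
 [ 0.993  0.118 -0.002]
 [-0.002 -0.004 -1.   ]]
367 105
130 129 127 126 130 127 127 128 126 184 180 172 169 174 171 169 173 175 178 167 179 180 170 169 175 147 151 154 141 143 154 146 145 144 148 153 145 151 150 145 146 140 150 154
129 130 131 124 128 128 126 122 172 174 179 175 166 169 175 178 177 172 173 170 169 176 173 178 179 152 157 152 144 144 150 152 153 143 144 148 146 140 146 144 148 153 147 156
131 129 130 129 128 127 157 160 179 178 180 171 171 172 180 171 175 178 170 173 177 174 178 173 172 150 150 150 154 154 148 150 159 151 148 147 148 149 144 146 147 151 143 150
130 125 123 125 128 166 183 189 184 184 185 182 161 157 149 179 171 179 176 178 180 170 178 176 149 148 148 148 141 152 151 146 152 148 154 153 150 147 148 149 155 153 148 152
134 127 124 165 180 179 183 181 177 177 167 150 154 147 144 159 174 173 178 177 182 179 175 151 151 149 146 146 148 146 153 150 152 151 142 153 152 151 151 143 138 144 149 154
181 178 177 177 178 169 178 175 165 172 151 151 146 150 153 150 172 169 176 181 149 150 151 153 153 155 152 147
[... 6052 characters left out ...]
 181 183 190 181 186 122 127 136 132 131 128 131 134 128 128 129 131  60 126 129 131 135 131 127 125 125 124 183 180 181 158 127 184 183 184 181 175 178 182 190 180 170 172
183 181 180 183 184 194 133 129 134 132 136 131 131 141 134 131 129 132 132 132 128 135 129 130 133 132 133 144 181 184 180 181 183 180 180 178 179 175 175 181 186 179 175 176
181 184 189 192 185 185 129 136 132 131 137 132 128 135 135 132 127 135 129 127 128 130 126 128 133 137 132 178 178 176 180 183 178 181 180 175 176 183 173 181 183 179 173 173
191 188 188 192 182 190 127 132 131 132 134 133 130 131 136 140 138 133 130 128 128 133 126 129 133 138 201 175 178 177 181 188 188 190 181 179 179 179 175 185 179 181 173 174
```

```bash
cat > cr.py <<'E'
from h import *
import sys
np.set_printoptions(precision=4,suppress=True)
tag=sys.argv[1]; a=np.load(tag+'.npy'); s=dict(tool_pos=a[:3],tcp_rot=a[3:]); im=cv2.imread(f'pics/{tag}.png'); g=cv2.cvtColor(im,6)
c0=np.array(eval(sys.argv[2])); P=[]
for p in eval(sys.argv[3]):
    u,v=p; w=g[v-7:v+8,u-7:u+8]; n,l,st,ce=cv2.connectedComponentsWithStats((w>125).astype(np.uint8)); i=1+np.argmax(st[1:,4])
    q=ce[i]+[u-7,v-7]; P.append(q); print('bolt px',q,'area',st[i,4],onz('wrist',*q,.005,s)[:2])
A,B=[onz('wrist',*q,.005,s)[:2] for q in P]
d=A-B; print('mid',(A+B)/2,'sep',np.linalg.norm(d),'cradle x yaw',np.degrees(np.arctan2(d[1],d[0]))-90)
E
python3 cr.py wrist9 '[0,0]' '[(384,78),(346,145)]'
```

```text
bolt px [383.3261  77.1087] area 46 [0.5996 0.3301]
bolt px [344.8281 145.1719] area 64 [0.5731 0.2638]
mid [0.5864 0.297 ] sep 0.07139736365914134 cradle x yaw -21.767182987197003
```

Call:
{"method": "servo_tool", "body": {
  "targets": [
    {"hand": -1,"x": 0.025,"y": 0.04,"z": 0,"roll": 0},
    {"hand": -1,"x": 0.05,"y": 0.08,"z": 0,"roll": 0},
    {"hand": -1,"x": 0.05,"y": 0.08,"z": 0,"roll": 0},
    {"hand": -1,"x": 0.05,"y": 0.08,"z": 0,"roll": 0},
    {"hand": -1,"x": 0.05,"y": 0.08,"z": 0,"roll": 0}
  ]
}}

```text
time: 18.97
tool_pos: [0.5935, 0.2314, 0.1981]
tcp_rot: [-2.09, -2.345, 0.003]
wrist_force: [-0.2, -0.5, 0.0]
width: 1.001
grip_force: 0.0
```

Run:
```python
from h import *
np.set_printoptions(precision=4,suppress=True)
s,im=snap('wrist10'); print(s['time'],s['tool_pos'],R.from_rotvec(s['tcp_rot']).as_matrix().round(3)[:,0])
g=cv2.cvtColor(im,6)
u,v=map(int,proj([.586,.30,.03],s)); print(u,v)
sub=g[v-57:v+57:3,u-54:u+54:3]; print('\n'.join(' '.join('%3d'%x for x in r) for r in sub))
```

```text
18.9667 [0.5935 0.2314 0.1981] [-0.115  0.993 -0.001]
317 133
125 118 119 188 184 184 180 185 182 184 181 172 180 177 178 183 162 160 161 152 156 160 158 153 152 158 155 153 159 156 158 156 152 157 162 160
116 183 179 185 182 173 173 183 181 176 175 181 182 176 172 180 161 156 154 160 159 159 157 156 153 155 152 181 192 135 159 158 158 154 171 161
177 184 183 181 178 175 175 182 177 180 185 182 179 172 174 179 153 153 155 162 159 158 156 155 154 151 155 177 189 145 159 150 152 155 190 163
186 180 180 182 184 183 176 183 173 176 182 180 177 173 172 178 150 150 153 154 152 151 152 154 158 153 156 180 182 147 155 151 148 156 180 157
188 185 181 182 185 187 182 176 175 173 180 179 177 177 178 146 156 155 157 148 152 154 159 160 156 155 157 176 160 151 154 158 158 156 156 160
187 180 178 184 185 188 186 189 183 179 182 175 166 186 157 157 156 156 157 158 118  81 130 157 156 149 158 157 156 156 150 153 147 152 153 157
188 182 182 188 190 181 180 182 180 181 178 179  76  78 129 161 157 159 153 154  80  86  86  81 139 154 157 154 151 158 150 157 149 149 149 148
192 189 184 183 177 173 181 17
[... 3733 characters left out ...]
 133 135 138 138  93  70 136 172  72  73  75  72  66 104  96  99  87  72  84  81 130 129 130 126 127 132 162 192 185 176 180
194 191 191 192 127 125 132 139 138 137 139  87  71  74  74  73  70 127 127 128  94  98  98  91 103 130 131 132 129 124 126 151 186 182 183 187
194 186 187 186 128 128 129 137 135 131 133 137 133  84  73  73  69 133 130 129 132 126  97  99 101 118 187 174 177 136 128 143 188 187 182 183
193 190 186 189 129 133 136 135 131 132 134 134 129 130 129  89 133 128 131 138 138 133 132 121 130 123 182 184 183 142 165 182 185 183 183 176
183 190 190 195 133 135 139 139 140 136 139 139 136 134 133 134 133 133 134 136 131 139 137 138 135 190 183 188 183 186 184 185 186 179 181 182
```

```bash
python3 cr.py wrist10 '[0,0]' '[(336,104),(300,172)]'
python3 - <<'E'
from h import *
np.set_printoptions(precision=4,suppress=True)
a=np.load('wrist10.npy'); s=dict(tool_pos=a[:3],tcp_rot=a[3:]); g=cv2.cvtColor(cv2.imread('pics/wrist10.png'),6)
C=np.array([.5864,.297])
for yaw in (-21.,):
    X=np.array([np.cos(np.radians(yaw)),np.sin(np.radians(yaw))]); Y=np.array([-X[1],X[0]])
    # intensity profiles: across (y) at several x, sampled on plane z=.04 ; along (x) on z=.016
    def prof(axis,o,z):
        ts=np.arange(-34,34.1,1)/1000
        pts=[C+(Y*t+X*o if axis=='y' else X*t+Y*o) for t in ts]
        px=np.array([proj([*p,z],s) for p in pts],np.float32)
        return cv2.remap(g,px[None,:,0],px[None,:,1],1)[0]
    print('t',np.arange(-34,35))
    for o in (-.024,-.018,.018,.024): print('y@z40',o,prof('y',o,.04))
    for o in (-.018,-.01,.01,.018): print('x@z16',o,prof('x',o,.016))
    for o in (-.025,.025): print('x@z40',o,prof('x',o,.04))
E
```

```text
bolt px [335.5    102.8889] area 72 [0.5988 0.329 ]
bolt px [298.2258 171.2258] area 62 [0.5727 0.2637]
mid [0.5858 0.2963] sep 0.07029805508003728 cradle x yaw -21.75440648856079
t [-34 -33 -32 -31 -30 -29 -28 -27 -26 -25 -24 -23 -22 -21 -20 -19 -18 -17
 -16 -15 -14 -13 -12 -11 -10  -9  -8  -7  -6  -5  -4  -3  -2  -1   0   1
   2   3   4   5   6   7   8   9  10  11  12  13  14  15  16  17  18  19
  20  21  22  23  24  25  26  27  28  29  30  31  32  33  34]
y@z40 -0.024 [182 187 189 190 191 178 156 103  94  96  94  74  75  86  89  88  87  89
  88  89  87  92  89  89  97 103 100  99  97 103  98 100  99 100  99  98
 101 102  99 101 101 102 102 102 101 100  91  81  76  76  73  74  75  77
  76  65  56  84  87  82  92 156 162 158 157 156 155 154 151]
y@z40 -0.018 [131 130 134 132 131 131 123  97  95  97  90  75  75  86  89  87  86  87
  86  86  90  88  87  88  92 102 100  99  99 101  98 105  97  79  74  72
  75  75  75  74  74  76  74  75  74  73  73  75  76  75  76  75  75  77
  77  57  52  82  85  81 103 154 158 158 156 156 157 156 157]
y@z40 0.018 [134 131 129 127 127 128 116  98  98 
[... 1595 characters left out ...]
 75  74  75  74  74  73  74  73  73  72  73  74  72
  72  74  74  74  73  72  75  74  72  67  91 170 181 176 177]
x@z40 -0.025 [185 183 187 186 100  94  97  96  96  96  96  98  95  97  97  97  97  96
  97  98  97  98  97  97  97  96  98  98  98  98  97  98  97  98  97  97
  96  96  96  98  97  98  97  95  97  97  99  96  98  99  98 100 100 101
 101 101 100 102  98 100 100 101  99  99 123 124 124 171 184]
x@z40 0.025 [181 179 176 174 129  79  80  80  83  82  82  82  82  81  82  83  81  81
  82  82  84  84  85  84  85  83  85  84  82  84  84  85  84  85  84  84
  86  86  85  85  85  84  83  82  96  99  98  97  96  97  95  96  96  97
  98  96  99  96  97  98  92 102  96  93 146 182 183 184 184]
```

Cradle centre is (0.5858, 0.2964) with yaw about -21.4°; its walls and ends fit the given sizes. Next I go back over the plate with the fingers turned to its short ends.

Call:
{"method": "servo_tool", "body": {
  "targets": [
    {"hand": -1,"x": -0.388,"y": -0.139,"z": 0,"roll": 0.35},
    {"hand": -1,"x": -0.388,"y": -0.139,"z": 0,"roll": 0.35},
    {"hand": -1,"x": -0.388,"y": -0.139,"z": 0,"roll": 0.35},
    {"hand": -1,"x": -0.388,"y": -0.139,"z": 0,"roll": 0.35},
    {"hand": -1,"x": -0.388,"y": -0.139,"z": 0,"roll": 0.35},
    {"hand": -1,"x": -0.388,"y": -0.139,"z": 0,"roll": 0.35},
    {"hand": -1,"x": -0.388,"y": -0.139,"z": 0,"roll": 0.35},
    {"hand": -1,"x": -0.388,"y": -0.139,"z": 0,"roll": 0.35},
    {"hand": -1,"x": -0.388,"y": -0.139,"z": 0,"roll": 0.35},
    {"hand": -1,"x": -0.388,"y": -0.139,"z": 0,"roll": 0.35}
  ]
}}

```text
time: 19.85
tool_pos: [0.5465, 0.0315, 0.1989]
tcp_rot: [3.009, 0.904, -0.0]
wrist_force: [0.3, 0.1, 0.6]
width: 0.998
grip_force: 0.0
```

Call:
{"method": "servo_tool", "body": {
  "targets": [
    {"hand": -1,"x": 0,"y": 0,"z": 0.04,"roll": 0.153},
    {"hand": -1,"x": 0,"y": 0,"z": 0.08,"roll": 0.153},
    {"hand": -1,"x": 0,"y": 0,"z": 0.1,"roll": 0.153},
    {"hand": -1,"x": 0,"y": 0,"z": 0.1,"roll": 0.153},
    {"hand": -1,"x": 0,"y": 0,"z": 0.1,"roll": 0.153},
    {"hand": -1,"x": 0,"y": 0,"z": 0.1,"roll": 0.153},
    {"hand": -1,"x": 0,"y": 0,"z": 0.1,"roll": 0.153},
    {"hand": -1,"x": 0,"y": 0,"z": 0.1,"roll": 0.153}
  ]
}}

```text
time: 20.52
tool_pos: [0.5479, 0.0324, 0.1496]
tcp_rot: [3.137, 0.172, 0.002]
wrist_force: [0.6, 0.7, 0.1]
width: 0.996
grip_force: 0.0
```

Run:
```python
from h import *
np.set_printoptions(precision=4,suppress=True)
s,im=snap('wrist11'); print(s['time'],s['tool_pos'],R.from_rotvec(s['tcp_rot']).as_matrix().round(4),s['q'])
g=cv2.cvtColor(im,6); print(proj([.5468,.0304,.01],s))
for t in (195,210,225): print(t,*[r for r in rects(g>t,.010,s) if abs(r[0][1]-30)<30 and abs(r[0][0]-547)<40],sep='\n ')
```

```text
20.5167 [0.5479 0.0324 0.1496] [[ 0.994   0.1092  0.0014]
 [ 0.1092 -0.994  -0.    ]
 [ 0.0014  0.0002 -1.    ]] [ 0.0137  0.0921  1.962  -0.      1.0861  1.4751]
(np.float64(317.94619951836023), np.float64(226.26596215716418))
195
 (array([546.6,  29.7]), array([39.9, 63.2]), 5.5, (279, 202, 81, 50))
210
 (array([546.8,  29.9]), array([39. , 63.3]), 6.2, (279, 202, 81, 49))
225
 (array([546.8,  29.9]), array([39. , 63.3]), 6.1, (279, 202, 81, 49))
```

Call:
{"method": "servo_tool", "body": {
  "targets": [
    {"hand": -1,"x": -0.003,"y": 0.005,"z": 0.06,"roll": 0},
    {"hand": -1,"x": -0.003,"y": 0.005,"z": 0.12,"roll": 0},
    {"hand": -1,"x": -0.003,"y": 0.005,"z": 0.18,"roll": 0},
    {"hand": -1,"x": -0.003,"y": 0.005,"z": 0.23,"roll": 0},
    {"hand": -1,"x": -0.003,"y": 0.005,"z": 0.265,"roll": 0},
    {"hand": -1,"x": -0.003,"y": 0.005,"z": 0.285,"roll": 0},
    {"hand": -1,"x": -0.003,"y": 0.005,"z": 0.298,"roll": 0},
    {"hand": -1,"x": -0.003,"y": 0.005,"z": 0.305,"roll": 0},
    {"hand": -1,"x": -0.003,"y": 0.005,"z": 0.305,"roll": 0},
    {"hand": -1,"x": -0.003,"y": 0.005,"z": 0.305,"roll": 0}
  ]
}}

```text
time: 21.4
tool_pos: [0.5474, 0.0298, -0.0026]
tcp_rot: [3.137, 0.168, 0.003]
wrist_force: [-0.0, -0.3, -0.7]
width: 1.0
grip_force: 0.0
```

Call:
{"method": "servo_tool", "body": {
  "targets": [
    {"hand": 1,"x": 0,"y": 0,"z": 0,"roll": 0},
    {"hand": 1,"x": 0,"y": 0,"z": 0,"roll": 0},
    {"hand": 1,"x": 0,"y": 0,"z": 0,"roll": 0},
    {"hand": 1,"x": 0,"y": 0,"z": 0,"roll": 0},
    {"hand": 1,"x": 0,"y": 0,"z": 0,"roll": 0}
  ]
}}

```text
time: 21.82
tool_pos: [0.5476, 0.0298, -0.0021]
tcp_rot: [3.137, 0.168, 0.004]
wrist_force: [-1.8, -0.8, 5.7]
width: 0.729
grip_force: 44.0
```

Run:
```python
from h import *
np.set_printoptions(precision=4,suppress=True)
s=bot.read_state(); print(s['time'],s['tool_pos'],R.from_rotvec(s['tcp_rot']).as_matrix().round(4),s['width']*85,s['grip_force'],s['wrist_force'],s['torque'])
```

```text
21.8167 [ 0.5476  0.0298 -0.0021] [[ 0.9943  0.1067  0.0025]
 [ 0.1067 -0.9943  0.    ]
 [ 0.0025  0.0003 -1.    ]] 61.98419743139944 44.0137642621994 [-1.8116 -0.7759  5.7455] [-0.0677  0.1824  0.0365]
```

Call:
{"method": "servo_tool", "body": {
  "targets": [
    {"hand": 1,"x": 0,"y": 0,"z": -0.02,"roll": 0},
    {"hand": 1,"x": 0,"y": 0,"z": -0.07,"roll": 0},
    {"hand": 1,"x": 0,"y": 0,"z": -0.14,"roll": 0},
    {"hand": 1,"x": 0,"y": 0,"z": -0.2,"roll": 0},
    {"hand": 1,"x": 0,"y": 0,"z": -0.22,"roll": 0},
    {"hand": 1,"x": 0,"y": 0,"z": -0.22,"roll": 0}
  ]
}}

```text
time: 22.32
tool_pos: [0.5494, 0.0299, 0.1108]
tcp_rot: [3.137, 0.168, 0.013]
wrist_force: [1.0, -0.2, -0.4]
width: 0.734
grip_force: 44.1
```

Call:
{"method": "servo_tool", "body": {
  "targets": [
    {"hand": 1,"x": 0.014,"y": -0.053,"z": 0,"roll": -0.035},
    {"hand": 1,"x": 0.027,"y": -0.105,"z": 0,"roll": -0.07},
    {"hand": 1,"x": 0.04,"y": -0.157,"z": 0,"roll": -0.105},
    {"hand": 1,"x": 0.054,"y": -0.21,"z": 0,"roll": -0.14},
    {"hand": 1,"x": 0.067,"y": -0.262,"z": 0,"roll": -0.174},
    {"hand": 1,"x": 0.08,"y": -0.314,"z": 0,"roll": -0.209},
    {"hand": 1,"x": 0.094,"y": -0.367,"z": 0,"roll": -0.243},
    {"hand": 1,"x": 0.107,"y": -0.42,"z": 0,"roll": -0.278},
    {"hand": 1,"x": 0.12,"y": -0.475,"z": 0,"roll": -0.313},
    {"hand": 1,"x": 0.1336,"y": -0.5236,"z": 0,"roll": -0.347}
  ]
}}

```text
time: 23.15
tool_pos: [0.5831, 0.2983, 0.1037]
tcp_rot: [-2.59, -1.777, 0.006]
wrist_force: [-0.4, -0.1, -0.3]
width: 0.727
grip_force: 44.1
```

Call:
{"method": "servo_tool", "body": {
  "targets": [
    {"hand": 1,"x": 0,"y": 0,"z": 0,"roll": 0},
    {"hand": 1,"x": 0,"y": 0,"z": 0,"roll": 0},
    {"hand": 1,"x": 0,"y": 0,"z": 0,"roll": 0},
    {"hand": 1,"x": 0,"y": 0,"z": 0,"roll": 0}
  ]
}}

```text
time: 23.48
tool_pos: [0.5839, 0.2958, 0.105]
tcp_rot: [-2.597, -1.768, 0.004]
wrist_force: [0.6, -0.4, -1.3]
width: 0.731
grip_force: 44.1
```

Run:
```python
from h import *
np.set_printoptions(precision=4,suppress=True)
s,im=snap('wrist12'); Q=R.from_rotvec(s['tcp_rot']); M=Q.as_matrix(); print(s['time'],s['tool_pos'],M.round(4),s['width']*85,s['wrist_force'])
print('yaw y',np.degrees(np.arctan2(M[1,1],M[0,1])))
g=cv2.cvtColor(im,6); zt=s['tool_pos'][2]+.012; print(proj(s['tool_pos']+[0,0,.012],s))
for t in (190,215): print(t,*[r for r in rects(g>t,zt,s) if r[1].min()>15],sep='\n ')
print('delta',Q.inv().apply(np.array([.5861,.2972,0])-s['tool_pos']))
```

```text
23.4833 [0.5839 0.2958 0.105 ] [[ 0.3667  0.9303 -0.0022]
 [ 0.9303 -0.3667 -0.0014]
 [-0.0021 -0.0015 -1.    ]] 62.102650546079225 [ 0.5599 -0.376  -1.2506]
yaw y -21.51295092354726
(np.float64(315.0718330148993), np.float64(316.8409869748124))
190
 (array([475.9, 250. ]), array([46.1, 19.3]), 31.7, (138, 414, 48, 47))
 (array([584.6, 296.1]), array([42.7, 63.2]), 68.4, (235, 265, 165, 95))
 (array([553.6, 389.6]), array([41.4, 41.2]), 68.4, (101, 70, 97, 111))
215
 (array([471.5, 249.9]), array([36.3, 17.9]), 21.7, (139, 425, 46, 36))
 (array([584.1, 294.7]), array([39.4, 63.1]), 68.4, (235, 273, 165, 87))
 (array([553.7, 389.8]), array([41.2, 41.1]), 65.9, (101, 70, 97, 110))
delta [0.0023 0.0017 0.105 ]
```

Call:
{"method": "servo_tool", "body": {
  "targets": [
    {"hand": 1,"x": 0.0046,"y": 0.0034,"z": 0.03,"roll": 0},
    {"hand": 1,"x": 0.0046,"y": 0.0034,"z": 0.06,"roll": 0},
    {"hand": 1,"x": 0.0046,"y": 0.0034,"z": 0.09,"roll": 0},
    {"hand": 1,"x": 0.0046,"y": 0.0034,"z": 0.11,"roll": 0},
    {"hand": 1,"x": 0.0046,"y": 0.0034,"z": 0.12,"roll": 0},
    {"hand": 1,"x": 0.0046,"y": 0.0034,"z": 0.12,"roll": 0},
    {"hand": 1,"x": 0.0046,"y": 0.0034,"z": 0.12,"roll": 0},
    {"hand": 1,"x": 0.0046,"y": 0.0034,"z": 0.12,"roll": 0}
  ]
}}

```text
time: 24.2
tool_pos: [0.588, 0.299, 0.0471]
tcp_rot: [2.596, 1.769, 0.002]
wrist_force: [-0.9, -0.5, -0.4]
width: 0.735
grip_force: 44.1
```

Run:
```python
from h import *
np.set_printoptions(precision=4,suppress=True)
s,im=snap('wrist13'); Q=R.from_rotvec(s['tcp_rot']); M=Q.as_matrix(); print(s['time'],s['tool_pos'],s['wrist_force'])
print('yaw y',np.degrees(np.arctan2(M[1,1],M[0,1])))
g=cv2.cvtColor(im,6); zt=s['tool_pos'][2]+.012
for t in (190,215): print(t,*[r for r in rects(g>t,zt,s) if r[1].min()>15],sep='\n ')
print('delta',Q.inv().apply(np.array([.5861,.2972,0])-s['tool_pos']))
# profile across the walls along tool x through plate centre, at z=.04 (far wall side visible)
C=np.array([.5858,.2964]); Y=M[:2,0]; X=M[:2,1]
for o in (-.02,0,.02):
    px=np.array([proj([*(C+Y*t+X*o),.04],s) for t in np.arange(14,34)/1000],np.float32); print(o,cv2.remap(g,px[None,:,0],px[None,:,1],1)[0])
```

```text
24.2 [0.588  0.299  0.0471] [-0.8665 -0.4738 -0.4084]
yaw y -21.43406923712074
190
 (array([588.7, 299.3]), array([42.5, 63.2]), 68.4, (235, 265, 165, 95))
 (array([534.1, 400.2]), array([55.9, 55.9]), 69.9, (43, 65, 112, 141))
215
 (array([588.3, 297.9]), array([39.4, 63. ]), 68.4, (235, 273, 165, 87))
 (array([534.1, 400.3]), array([55.7, 55.8]), 66.6, (43, 65, 112, 140))
delta [-0.0024 -0.0012  0.0471]
-0.02 [242 195 199 196 153  67  58  60  61  64  75  76  74  74  67  67  67  68
  67  67]
0 [243 196 200 197 134  60  61  59  58  65  78  76  76  74  67  67  65  67
  65  65]
0.02 [239 196 198 197 134  56  57  56  56  62  76  75  75  73  66  66  66  65
  66  65]
```

Call:
{"method": "servo_tool", "body": {
  "targets": [
    {"hand": 1,"x": -0.003,"y": -0.0024,"z": 0.004,"roll": 0},
    {"hand": 1,"x": -0.003,"y": -0.0024,"z": 0.004,"roll": 0},
    {"hand": 1,"x": -0.003,"y": -0.0024,"z": 0.004,"roll": 0},
    {"hand": 1,"x": -0.003,"y": -0.0024,"z": 0.004,"roll": 0},
    {"hand": 1,"x": -0.003,"y": -0.0024,"z": 0.004,"roll": 0},
    {"hand": 1,"x": -0.003,"y": -0.0024,"z": 0.004,"roll": 0}
  ]
}}

```text
time: 24.75
tool_pos: [0.5856, 0.2979, 0.0444]
tcp_rot: [2.595, 1.77, 0.0]
wrist_force: [-0.3, 0.2, -1.3]
width: 0.73
grip_force: 44.1
```

```bash
cat > pl.py <<'E'
from h import *
np.set_printoptions(precision=4,suppress=True)
s,im=snap('wrist14'); Q=R.from_rotvec(s['tcp_rot']); M=Q.as_matrix(); print(s['time'],s['tool_pos'],s['wrist_force'],s['grip_force'])
print('yaw y',np.degrees(np.arctan2(M[1,1],M[0,1])))
g=cv2.cvtColor(im,6); zt=s['tool_pos'][2]+.012
for t in (215,): print(t,*[r for r in rects(g>t,zt,s) if r[1].min()>15],sep='\n ')
print('delta',Q.inv().apply(np.array([.5861,.2972,0])-s['tool_pos']))
C=np.array([.5858,.2964]); Y=M[:2,0]; X=M[:2,1]
for o in (-.02,0,.02):
    px=np.array([proj([*(C+Y*t+X*o),.04],s) for t in np.arange(14,34)/1000],np.float32); print(o,cv2.remap(g,px[None,:,0],px[None,:,1],1)[0])
px=np.array([proj([*(C+Y*.025+X*t),.04],s) for t in np.arange(-36,37)/1000],np.float32); print('along',cv2.remap(g,px[None,:,0],px[None,:,1],1)[0])
E
python3 pl.py
```

```text
24.75 [0.5856 0.2979 0.0444] [-0.2771  0.2126 -1.2784] 44.080994725227356
yaw y -21.41526062584722
215
 (array([585.9, 296.8]), array([39.4, 63. ]), 68.5, (235, 273, 165, 87))
 (array([532.5, 400.5]), array([56.9, 56.6]), 9.2, (42, 60, 114, 143))
delta [-0.0005  0.0007  0.0444]
-0.02 [189 199 196 170  70  62  58  60  60  62  76  76  74  73  66  67  64  67
  66  66]
0 [193 201 197 156  57  62  58  57  58  65  78  75  74  79  66  67  65  65
  66  65]
0.02 [192 198 197 158  52  54  55  54  52  60  76  74  75  71  66  65  64  66
  65  65]
along [154 157 158 158 161 165 137  72  76  75  76  75  76  76  76  74  76  74
  76  76  75  75  74  74  74  75  72  74  74  76  74  76  73  74  75  74
  75  76  76  75  76  74  75  73  74  74  73  74  76  75  74  75  75  74
  75  75  74  74  74  73  74  75  73  73  73  72 108 168 167 166 169 167
 163]
```

Call:
{"method": "servo_tool", "body": {
  "targets": [
    {"hand": 1,"x": 0,"y": 0,"z": 0.01,"roll": 0},
    {"hand": 1,"x": 0,"y": 0,"z": 0.02,"roll": 0},
    {"hand": 1,"x": 0,"y": 0,"z": 0.03,"roll": 0},
    {"hand": 1,"x": 0,"y": 0,"z": 0.038,"roll": 0},
    {"hand": 1,"x": 0,"y": 0,"z": 0.045,"roll": 0},
    {"hand": 1,"x": 0,"y": 0,"z": 0.05,"roll": 0},
    {"hand": 1,"x": 0,"y": 0,"z": 0.054,"roll": 0},
    {"hand": 1,"x": 0,"y": 0,"z": 0.056,"roll": 0},
    {"hand": 1,"x": 0,"y": 0,"z": 0.056,"roll": 0},
    {"hand": 1,"x": 0,"y": 0,"z": 0.056,"roll": 0}
  ]
}}

```text
time: 25.63
tool_pos: [0.5857, 0.2979, 0.0164]
tcp_rot: [2.596, 1.77, 0.0]
wrist_force: [-0.4, -0.1, -0.4]
width: 0.732
grip_force: 44.1
```

Call:
{"method": "servo_tool", "body": {
  "targets": [
    {"hand": 1,"x": 0,"y": 0,"z": 0.002,"roll": 0},
    {"hand": 1,"x": 0,"y": 0,"z": 0.003,"roll": 0},
    {"hand": 1,"x": 0,"y": 0,"z": 0.003,"roll": 0}
  ]
}}

```text
time: 25.88
tool_pos: [0.5856, 0.2978, 0.0149]
tcp_rot: [-2.596, -1.77, -0.0]
wrist_force: [-0.6, 0.6, -0.5]
width: 0.732
grip_force: 44.1
```

```bash
python3 pl.py
```

```text
25.8833 [0.5856 0.2978 0.0149] [-0.6264  0.6073 -0.4717] 44.0809965133667
yaw y -21.42189757485559
215
 (array([585.4, 295.7]), array([36.8, 63.2]), 68.2, (235, 278, 161, 81))
 (array([514.4, 408.8]), array([69.9, 69.4]), 59.8, (4, 51, 122, 165))
delta [-0.0004  0.0007  0.0149]
-0.02 [249 207 208 208 208 175 160 167 167 167  81  85  83  81  75  74  74  74
  73  75]
0 [205 210 211 213 211 206 205 212 208 194  83  86  84  83  76  76  72  73
  74  74]
0.02 [249 252 209 213 211 206 190 167 168 137  79  81  81  77  71  71  68  71
  71  71]
along [175 176 177 159 155 141 148  83  82  82  82  84  83  83  84  84  85  84
  84  86  85  86  85  85  87  86  86  87  87  86  87  86  85  85  86  86
  86  85  85  84  84  84  85  85  84  84  84  84  82  83  83  83  82  81
  81  81  81  79  80  79  80  79  79  79  79  77 111 142 148 157 169 171
 176]
```

Call:
{"method": "servo_tool", "body": {
  "targets": [
    {"hand": 1,"x": 0,"y": 0,"z": 0.001,"roll": 0},
    {"hand": 1,"x": 0,"y": 0,"z": 0.002,"roll": 0},
    {"hand": 1,"x": 0,"y": 0,"z": 0.002,"roll": 0}
  ]
}}

```text
time: 26.18
tool_pos: [0.5856, 0.2978, 0.0139]
tcp_rot: [2.595, 1.77, 0.0]
wrist_force: [0.5, -0.7, -0.5]
width: 0.731
grip_force: 44.2
```

Call:
{"method": "servo_tool", "body": {
  "targets": [
    {"hand": 1,"x": 0,"y": 0,"z": 0.001,"roll": 0},
    {"hand": 1,"x": 0,"y": 0,"z": 0.001,"roll": 0},
    {"hand": 1,"x": 0,"y": 0,"z": 0.001,"roll": 0}
  ]
}}

```text
time: 26.43
tool_pos: [0.5857, 0.2978, 0.0139]
tcp_rot: [2.595, 1.77, 0.0]
wrist_force: [-2.2, -1.2, 5.3]
width: 0.733
grip_force: 44.6
```

The plate touches the bed at exactly the height I expected. Releasing it and retreating straight up.

Call:
{"method": "servo_tool", "body": {
  "targets": [
    {"hand": 0.2,"x": 0,"y": 0,"z": 0,"roll": 0},
    {"hand": -0.6,"x": 0,"y": 0,"z": 0,"roll": 0},
    {"hand": -1,"x": 0,"y": 0,"z": 0,"roll": 0},
    {"hand": -1,"x": 0,"y": 0,"z": 0,"roll": 0},
    {"hand": -1,"x": 0,"y": 0,"z": 0,"roll": 0},
    {"hand": -1,"x": 0,"y": 0,"z": -0.02,"roll": 0},
    {"hand": -1,"x": 0,"y": 0,"z": -0.06,"roll": 0},
    {"hand": -1,"x": 0,"y": 0,"z": -0.14,"roll": 0},
    {"hand": -1,"x": 0,"y": 0,"z": -0.22,"roll": 0},
    {"hand": -1,"x": 0,"y": 0,"z": -0.3,"roll": 0}
  ]
}}

```text
time: 27.27
tool_pos: [0.585, 0.2975, 0.1649]
tcp_rot: [-2.595, -1.77, 0.002]
wrist_force: [1.4, -0.0, 0.5]
width: 1.001
grip_force: 0.0
```

Call:
{"method": "servo_tool", "body": {
  "targets": [
    {"hand": -1,"x": -0.08,"y": 0,"z": -0.04,"roll": 0},
    {"hand": -1,"x": -0.12,"y": 0,"z": -0.06,"roll": 0},
    {"hand": -1,"x": -0.12,"y": 0,"z": -0.06,"roll": 0},
    {"hand": -1,"x": -0.12,"y": 0,"z": -0.06,"roll": 0},
    {"hand": -1,"x": -0.12,"y": 0,"z": -0.06,"roll": 0},
    {"hand": -1,"x": -0.12,"y": 0,"z": -0.06,"roll": 0}
  ]
}}

```text
time: 27.77
tool_pos: [0.5632, 0.2424, 0.1922]
tcp_rot: [-2.595, -1.77, 0.002]
wrist_force: [0.3, 0.3, -0.0]
width: 0.998
grip_force: 0.0
```

Run:
```python
from h import *
np.set_printoptions(precision=4,suppress=True)
s,im=snap('wrist15'); print(s['time'],s['tool_pos'])
g=cv2.cvtColor(im,6); print(proj([.5858,.2964,.026],s))
for t in (150,180,205): print(t,*[r for r in rects(g>t,.026,s) if abs(r[0][0]-586)<30 and abs(r[0][1]-296)<30],sep='\n ')
C=np.array([.5858,.2964]); a=np.radians(-21.4); X=np.array([np.cos(a),np.sin(a)]); Y=np.array([-X[1],X[0]])
f=lambda P,z:(lambda px:cv2.remap(g,px[None,:,0],px[None,:,1],1)[0])(np.array([proj([*p,z],s) for p in P],np.float32))
T=np.arange(-36,37)/1000
print('across z26',f([C+Y*t for t in T],.026)); print('along z26',f([C+X*t for t in T],.026))
ims=[read_camera(n) for n in('scene','side')]
for n,i in zip(('scene','side'),ims): cv2.imwrite(f'pics/{n}15.png',i[:,:,::-1])
```

```text
27.7667 [0.5632 0.2424 0.1922]
(np.float64(317.82513198761677), np.float64(146.14202144569538))
150
180
205
 (array([585.6, 296.2]), array([39.3, 63.9]), 68.4, (279, 123, 78, 48))
across z26 [129 169 176 173 169 171 177 152  98 104 106 101  88  84  70  63 177 245
 241 243 244 249 251 252 250 251 251 251 250 251 250 250 251 251 250 250
 250 250 251 250 251 252 214 212 213 214 215 216 215 209 209 217 215 212
 219 180  86  70  74  72  96 104 103  99  77  57 175 212 208 203 199 202
 207]
along z26 [185 184 182 177 211 251 252 250 250 250 250 251 251 251 250 251 250 250
 251 251 250 250 251 251 250 250 250 251 251 250 251 251 251 251 251 250
 250 250 250 250 250 251 251 251 250 250 251 251 250 251 250 251 251 251
 250 251 251 250 250 250 250 250 250 250 250 250 252 245 180 131 129 131
 132]
```

The plate sits within 0.3 mm of the cradle centre and is flat. Next I compare the tool, magazine and bystander regions against the first pictures.

Run:
```python
from h import *
L=lambda n,k:cv2.imread(f'pics/{n}{k}.png')
def orange(im,roi):
    x0,y0,x1,y1=roi; h=cv2.cvtColor(im[y0:y1,x0:x1],cv2.COLOR_BGR2HSV); m=((h[...,0]<13)&(h[...,1]>130)&(h[...,2]>40)).astype(np.uint8)
    n,l,st,c=cv2.connectedComponentsWithStats(m); i=1+np.argmax(st[1:,4]); return st[i],c[i].round(2)
for n,roi in(('scene',(95,305,130,350)),('side',(405,365,435,400))):
    print(n,'handle',*[orange(L(n,k),roi) for k in(0,15)])
for n,roi in(('scene',(225,285,300,345)),('side',(345,275,415,325))):
    for k in (0,7,15):
        x0,y0,x1,y1=roi; g=cv2.cvtColor(L(n,k)[y0:y1,x0:x1],6); m=(g>195).astype(np.uint8); N,l,st,c=cv2.connectedComponentsWithStats(m)
        print(n,k,[(tuple(int(v) for v in st[i]),c[i].round(1)) for i in range(1,N) if st[i,4]>60])
for n in('scene','side'):
    d=cv2.absdiff(cv2.GaussianBlur(L(n,0),(5,5),0),cv2.GaussianBlur(L(n,15),(5,5),0)).max(2)>60
    N,l,st,c=cv2.connectedComponentsWithStats(d.astype(np.uint8)); print(n,'changed',[tuple(int(v) for v in st[i]) for i in range(1,N) if st[i,4]>40])
```

```text
scene handle (array([14, 20,  4,  4,  7], dtype=int32), array([15.86, 21.86])) (array([17, 35,  5,  4,  7], dtype=int32), array([19.14, 36.43]))Traceback (most recent call last):
  File "<stdin>", line 7, in <module>
  File "<stdin>", line 5, in orange
    return _wrapfunc(a, 'argmax', axis=axis, out=out, **kwds)
    return bound(*args, **kwds)
ValueError: attempt to get argmax of an empty sequence
```

Run:
```python
from h import *
L=lambda n,k:cv2.imread(f'pics/{n}{k}.png')
def match(n,x,y,w,h,k=15,p=12):
    t=L(n,0)[y:y+h,x:x+w]; r=cv2.matchTemplate(L(n,k)[y-p:y+h+p,x-p:x+w+p],t,cv2.TM_CCOEFF_NORMED); _,v,_,m=cv2.minMaxLoc(r); return round(v,3),(m[0]-p,m[1]-p)
print('handle',match('scene',100,308,22,36),match('side',412,368,20,26))
print('carriage',match('scene',215,335,40,28),match('side',410,305,30,24))
print('stack top',match('scene',247,296,32,30),match('side',368,284,32,20))
for n in('scene','side'):
    d=cv2.absdiff(cv2.GaussianBlur(L(n,0),(5,5),0),cv2.GaussianBlur(L(n,15),(5,5),0)).max(2)>60
    N,l,st,c=cv2.connectedComponentsWithStats(d.astype(np.uint8)); print(n,'changed',[tuple(int(v) for v in st[i]) for i in range(1,N) if st[i,4]>40])
# expected image shift of a 10 mm drop at the tower
for n in('scene','side'):
    c=camera_info(n); Q=R.from_rotvec(c['orientation']); pr=lambda p:(lambda q:np.array([q[0]/q[2]*c['fx'],q[1]/q[2]*c['fy']]))(Q.inv().apply(np.array(p)-c['eye']))
    print(n,'10mm drop',pr([.565,-.116,.044])-pr([.565,-.116,.054]))
```

```text
handle (0.981, (-1, 0)) (0.986, (0, 0))
carriage (0.921, (0, 0)) (0.933, (0, -1))
stack top (0.792, (1, 2)) (0.834, (-1, 2))
scene changed [(98, 0, 24, 71, 1299), (128, 0, 32, 76, 1211), (315, 0, 36, 76, 1440), (358, 0, 6, 9, 47), (362, 0, 26, 15, 85), (389, 0, 18, 16, 186), (352, 13, 7, 10, 41), (348, 75, 36, 8, 115), (127, 77, 22, 6, 70), (357, 85, 23, 4, 47), (125, 91, 50, 41, 676), (335, 103, 48, 15, 258), (58, 105, 36, 49, 190), (43, 108, 9, 21, 63), (56, 109, 19, 42, 118), (312, 115, 83, 94, 2827), (337, 118, 36, 8, 181), (377, 125, 13, 37, 241), (318, 174, 14, 28, 236), (366, 212, 24, 18, 206), (246, 294, 28, 22, 383)]
side changed [(0, 0, 11, 57, 304), (39, 0, 59, 88, 1216), (105, 0, 45, 73, 422), (179, 0, 15, 67, 357), (191, 0, 242, 118, 10734), (102, 4, 15, 63, 237), (265, 19, 21, 40, 126), (249, 32, 5, 13, 45), (12, 61, 24, 12, 175), (183, 62, 60, 15, 617), (8, 71, 71, 90, 813), (145, 70, 35, 9, 206), (266, 71, 13, 8, 72), (82, 74, 56, 25, 917), (246, 79, 34, 34, 728), (71, 91, 20, 13, 108), (2, 93, 20, 15, 145), (248, 115, 12, 12, 82), (356, 116, 52, 76, 1906), (252, 131, 41, 25, 208), (31, 196, 60, 111, 4205), (255, 207, 25, 16, 186), (0, 236, 55, 96, 2360), (372, 282, 28, 19, 310), (69, 293, 66, 54, 659), (592, 309, 5, 35, 80), (20, 323, 27, 15, 131), (583, 329, 5, 28, 59), (0, 336, 69, 68, 2259), (49, 336, 14, 32, 75), (574, 344, 5, 28, 69), (144, 348, 24, 13, 143), (140, 360, 35, 41, 460), (137, 363, 15, 18, 74), (83, 375, 30, 11, 41), (97, 385, 36, 48, 273), (107, 390, 33, 49, 319)]
scene 10mm drop [0.30527707 3.96165607]
side 10mm drop [-0.30347121  2.8364722 ]
```

Call:
{"method": "servo_tool", "body": {
  "targets": [
    {"hand": -1,"x": -0.804,"y": 0.266,"z": 0,"roll": 0},
    {"hand": -1,"x": -0.804,"y": 0.266,"z": 0,"roll": 0},
    {"hand": -1,"x": -0.804,"y": 0.266,"z": 0,"roll": 0},
    {"hand": -1,"x": -0.804,"y": 0.266,"z": 0,"roll": 0},
    {"hand": -1,"x": -0.804,"y": 0.266,"z": 0,"roll": 0},
    {"hand": -1,"x": -0.804,"y": 0.266,"z": 0,"roll": 0},
    {"hand": -1,"x": -0.804,"y": 0.266,"z": 0,"roll": 0},
    {"hand": -1,"x": -0.804,"y": 0.266,"z": 0,"roll": 0},
    {"hand": -1,"x": -0.804,"y": 0.266,"z": 0,"roll": 0},
    {"hand": -1,"x": -0.804,"y": 0.266,"z": 0,"roll": 0}
  ]
}}

```text
time: 28.75
tool_pos: [0.5407, -0.1757, 0.1927]
tcp_rot: [-2.594, -1.77, 0.0]
wrist_force: [1.0, -0.2, -0.5]
width: 1.0
grip_force: 0.0
```

Call:
{"method": "servo_tool", "body": {
  "targets": [
    {"hand": -1,"x": -0.005,"y": 0,"z": 0,"roll": 0},
    {"hand": -1,"x": -0.005,"y": 0,"z": 0,"roll": 0},
    {"hand": -1,"x": -0.005,"y": 0,"z": 0,"roll": 0},
    {"hand": -1,"x": -0.005,"y": 0,"z": 0,"roll": 0}
  ]
}}

```text
time: 29.08
tool_pos: [0.5401, -0.175, 0.1927]
tcp_rot: [-2.593, -1.771, 0.0]
wrist_force: [0.3, 0.4, -0.8]
width: 1.002
grip_force: 0.0
```

Run:
```python
from h import *
np.set_printoptions(precision=4,suppress=True,linewidth=200)
s,im=snap('wrist16'); print(s['time'],s['tool_pos'])
g=cv2.cvtColor(im,6)
O=np.array([.565,-.1163]); a=np.radians(96.7); X=np.array([np.cos(a),np.sin(a)]); Y=np.array([-X[1],X[0]])
f=lambda P,z:(lambda px:cv2.remap(g,px[None,:,0],px[None,:,1],1)[0])(np.array([proj([*p,z],s) for p in P],np.float32))
T=np.arange(-44,45)/1000
for z in(.044,.054):
    for o in (-.012,0,.012): print('y prof',z,o,f([O+Y*t+X*o for t in T[14:-14]],z))
    for o in (-.012,0,.012): print('x prof',z,o,f([O+X*t+Y*o for t in T],z))
Rc=O-X*.095; print('carriage x',f([Rc+X*t for t in T[14:-14]],.039))
print(proj([*Rc,.039],s),proj([.418,-.322,.118],s))
```

```text
29.0833 [ 0.5401 -0.175   0.1927]
y prof 0.044 -0.012 [147 145 135 134 133 137 135 136 136 134 141 234 249 247 248 248 246 246 248 249 248 247 247 248 248 247 247 248 248 248 248 247 247 249 248 248 248 248 247 249 250 249 248 249 248 247 248 249 250
 254 215 102 115 113 115 112 131 154 154 146 156]
y prof 0.044 0 [152 151 151 153 152 148 131 133 135 128  75 236 251 247 248 248 245 245 248 250 249 248 247 248 249 247 247 248 248 248 248 248 247 249 248 247 248 249 248 248 249 250 248 249 248 247 247 249 249
 253 227 123 113 114 114 125 160 156 152 157 176]
y prof 0.044 0.012 [157 145 149 152 154 137 134 138 124  99  91 159 210 205 207 209 203 202 206 209 209 205 205 238 250 248 247 248 248 248 248 247 247 248 248 247 247 248 248 248 249 250 240 207 210 206 205 208 211
 211 175 113 114 116 119 162 155 155 154 149 161]
x prof 0.044 -0.012 [205 184 152 153 145 124 121 123 128  76  70 139 175 191 180 208 253 249 248 248 248 249 248 248 249 249 248 248 248 248 248 247 248 248 248 248 248 248 248 248 248 248 247 247 248 248 247 248 247
 248 248 248 250 229 207 204 206 206 206 205 206 206 2
[... 2471 characters left out ...]
  70 132 170 171 146 169 240 240 249 248 248 248 248 248 248 248 248 248 248 249 248 248 248 248 249 248 248 249 248 248 249 249 249 248 249 248 248 248
 249 249 249 250 233 211 222 221 208 224 206 205 208 206 208 211 203 205 203 205 205 204 205 205 205 205 207 212 188  76  75  69  96 121 139 205 237 235 234 235]
carriage x [123 110 100 102 103 100 102 102 103 103 104 102 105  93  89  91  92  92  91  88  90  90  89  90 100  93  75  70  70  94 120 122 119 125 157 123  69  82  89  91  94  93  92  93  94  91  93  75  74
  73  66 121 226 234 230 230 230 229 228 237 247]
(np.float64(371.5967767609089), np.float64(242.38810581310196)) (np.float64(245.90915138080436), np.float64(448.8707726716929))
```

Read at z = 0.044, the stack top measures 40 x 64 mm. So the stack has dropped level to the floor and sits 2.4 mm off centre. The carriage is at home and the tool is in its stand, so I'm handing in the job.

```bash
python3 -c "
from workcell import ticket
print(ticket.finish_job())"
```

```text
the job is handed in; nothing more can be done
None
```

The job is handed in at about 29 s of the 72 s allowed; no verdict came back. By my measurements plate0 lies flat within about 0.3 mm of the cradle's centre, the stack has dropped level to the magazine floor, the slide is home (button seen up just after its return), and the pin tool is back in its stand.

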